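Pack the offcut kit and clamp it shut

TASK

Pack the offcut kit and close it up: put every pine offcut into the lower tote that is held in the bench jaws, then stack the other tote squarely on it, turned so that the two end lugs are at opposite ends and it stands on the lower rim instead of nesting into it. Put the black scraper in the upper tote, lay the plywood lid squarely on that tote's rim, and last swing the steel hold-down arm fully down onto the lid. Leave the wax tin, the tape measure and the cork block where they are.

Things in the scene. Friction and masses are not known exactly. Their poses are not given: they have to be found in the camera images.
- base_tote: Lower grey plastic tote, fixed between two wooden jaws (32 mm high, 22 mm thick, along its long sides). 140 x 216 mm (x, y), 75 mm high. Origin: centre of the footprint, on the bench; y along the length, z up. Floor top at z = 25, rim at z = 75 mm. A wall 14 mm thick crosses the middle (y = 0) up to the rim: two compartments, each 116 (x) x 95 (y) x 50 mm, centred at y = +/-54 mm.
- base_lug (a point): Outer top edge of the lower tote's lug (70 mm wide, sticks out 14 mm from the +y end wall near the rim), at (0, 122, 73) mm in its frame. Both long rims (12 mm wide) have open notches, 30 mm long and 25 mm deep, at y = +86 and y = -43 mm.
- tote: The other tote, loose, about 0.35 kg, same shape and frame as the lower one; origin at the underside of its feet (20 mm high, under the long walls at y = +86 and -43 mm). Same way round as the lower tote, its feet drop into the notches and it nests (55 mm up); turned half round, it stands on the lower rim 75 mm above the lower tote's origin. Lift it by its middle wall (14 mm thick, top at z = 75 mm).
- tote_lug (a point): Outer top edge of the loose tote's lug, at its +y end, at (0, 122, 73) mm in its frame.
- lid: Loose plywood lid, about 0.22 kg, flat plate 140 x 216 x 6 mm (x, y, z) with a wooden bar handle on top, 80 mm along x, 16 mm wide in y, rising to z = 36 mm, at the middle. Origin: centre of the plate's underside. No lip: it just lies on the rim.
- offcut1: Pine offcut, 90 x 36 x 22 mm (x, y, z), 60 g. Origin: centre of its underside. Two to four offcuts are present; absent ones read None. In a compartment two can lie one on top of the other.
- offcut2: Pine offcut, 90 x 36 x 22 mm (x, y, z), 60 g. Origin: centre of its underside. Two to four offcuts are present; absent ones read None. In a compartment two can lie one on top of the other.
- offcut3: Pine offcut, 90 x 36 x 22 mm (x, y, z), 60 g. Origin: centre of its underside. Two to four offcuts are present; absent ones read None. In a compartment two can lie one on top of the other.
- offcut4: Pine offcut, 90 x 36 x 22 mm (x, y, z), 60 g. Origin: centre of its underside. Two to four offcuts are present; absent ones read None. In a compartment two can lie one on top of the other.
- scraper: Black plastic scraper, 100 mm long along x, lying flat, 50 g: handle 26 mm wide and 18 mm high from x = -50 to +10 mm, flat blade 50 mm wide and 4 mm thick from x = 5 to 50 mm. Origin: mid-length, at the underside; grip it across the handle at about x = -10 mm.
- clamp_arm (a joint): Steel hold-down arm's hinge (rad): 0 = level, its rubber foot on the lid of a properly stacked kit; grows as it is raised; 1.57 = upright; starts at 1.62 to 1.88, stops at -0.05 and 1.95. Stays where it is left; needs 2 to 5 N at its end; push it over with closed fingers from its outer (-y) side, then from above. It swings towards the tote.
- clamp_pivot (a point): Axis of the hold-down arm, along the lower tote's x, at (0, -162, 177) mm in its frame, on a steel post 48 mm wide (foot plate y = -145 to -195 mm).
- clamp_end (a point): Middle of the black grip at the arm's end, on its outer face (uppermost when down, away from the tote when upright); 110 mm along the arm from the pivot, 13 mm off its centre line. Upright, it reaches 305 mm above the bench. Arm 18 mm wide, 16 mm thick, 127 mm long; grip 26 mm wide; rubber foot 85 mm from the pivot, 20 mm off the centre line.
- wax_tin: Bystander: round brass wax tin, 54 mm across, 28 mm high. Origin: centre of its underside.
- tape_measure: Bystander: tape measure, 60 x 60 x 32 mm. Origin: centre of its underside.
- cork_block: Bystander: cork sanding block, 70 x 50 x 28 mm. Origin: centre of its underside.
Not all that is in view belongs to the job. Several things look just like the scraper: the one meant starts nearest to the robot's base.

How it is judged (in metres and radians):
On the way, in this order (a step that is already met when the one before it is completed fails the run):
1. every offcut lies in the lower tote (x of offcut1 in the frame of base_tote between -0.065 and 0.065 m and y of offcut1 in the frame of base_tote between -0.104 and 0.104 m and z of offcut1 in the frame of base_tote between 0.012 and 0.07 m and x of offcut2 in the frame of base_tote between -0.065 and 0.065 m and y of offcut2 in the frame of base_tote between -0.104 and 0.104 m and z of offcut2 in the frame of base_tote between 0.012 and 0.07 m and x of offcut3 in the frame of base_tote between -0.065 and 0.065 m and y of offcut3 in the frame of base_tote between -0.104 and 0.104 m and z of offcut3 in the frame of base_tote between 0.012 and 0.07 m and x of offcut4 in the frame of base_tote between -0.065 and 0.065 m and y of offcut4 in the frame of base_tote between -0.104 and 0.104 m and z of offcut4 in the frame of base_tote between 0.012 and 0.07 m), for 0.2 s.
2. the other tote stands on the lower one, lugs at opposite ends, let go (all of step 1 and horizontal distance between tote and base_tote below 0.012 m and z of tote in the frame of base_tote between 0.069 and 0.081 m and y of tote_lug in the frame of base_tote below -0.1 m and x of tote_lug in the frame of base_tote between -0.02 and 0.02 m and angle between tote's own z axis and vertical below 0.04 rad and contact force between tote and the fingers below 0.3 N), for 0.2 s.
3. the scraper is in the upper tote and the lid lies on its rim, let go (horizontal distance between tote and base_tote below 0.012 m and z of tote in the frame of base_tote between 0.069 and 0.081 m and y of tote_lug in the frame of base_tote below -0.1 m and x of tote_lug in the frame of base_tote between -0.02 and 0.02 m and angle between each of tote, lid's own z axis and vertical below 0.04 rad and x of scraper in the frame of tote between -0.065 and 0.065 m and y of scraper in the frame of tote between -0.104 and 0.104 m and z of scraper in the frame of tote between 0.012 and 0.07 m and x of lid in the frame of tote between -0.012 and 0.012 m and y of lid in the frame of tote between -0.012 and 0.012 m and z of lid in the frame of tote between 0.071 and 0.08 m and angle between the x axis of lid and the x axis of tote, either way round below 0.12 rad and contact force between lid and the fingers below 0.3 N), for 0.2 s.
4. the hold-down arm is down on the lid (x of lid in the frame of tote between -0.012 and 0.012 m and y of lid in the frame of tote between -0.012 and 0.012 m and z of lid in the frame of tote between 0.071 and 0.08 m and angle between the x axis of lid and the x axis of tote, either way round below 0.12 rad and angle between lid's own z axis and vertical below 0.04 rad and value of joint clamp_arm below 0.06 rad), for 0.2 s.
At the end, for the whole second after the job is handed in: Every offcut present lies inside the lower tote below its rim; the other tote stands on the lower rim with lugs at opposite ends (within 12 mm, about 0.1 rad, level); the scraper is in it; the lid lies flat on its rim within 12 mm each way and 0.12 rad; the arm reads below 0.06 rad; all at rest (all of step 1 and all of step 4 and horizontal distance between tote and base_tote below 0.012 m and z of tote in the frame of base_tote between 0.069 and 0.081 m and y of tote_lug in the frame of base_tote below -0.1 m and x of tote_lug in the frame of base_tote between -0.02 and 0.02 m and angle between tote's own z axis and vertical below 0.04 rad and x of scraper in the frame of tote between -0.065 and 0.065 m and y of scraper in the frame of tote between -0.104 and 0.104 m and z of scraper in the frame of tote between 0.012 and 0.07 m and linear speed of each of tote, lid below 0.02 m/s); the robot touches nothing.
It fails at once if one of the bystanders is shifted by more than 40 mm (distance of any of wax_tin, tape_measure, cork_block from where it was at the start of the episode above 0.04 m).
Of offcut1, offcut2, offcut3, offcut4 only 2 to 4 are there at a start; the rules pass over those that are not, and their reading is None.
At some moment in a run one of offcut1, offcut2, offcut3, offcut4, scraper may be knocked a few centimetres aside while the robot is not near it.
It also fails if it takes over 210 s, if anything falls off the work surface, if the arm or the gripper's body presses on something with over 40 N, if the wrist force passes 120 N, or if a joint passes its speed limit or range.

ROBOT

A 6-joint arm with a two-finger parallel gripper is mounted at the origin on the work surface. World frame = base frame: x ahead of the robot, y to its left, z up, the work surface at z = 0. Lengths are in mm, angles in degrees, forces in N, time in s.
With the tool pointing down it reaches from about 275 to 825 mm from the base axis. Payload 4.9 kg.
Tool frame: the origin (TCP) lies on the centre line of the jaws, within the pads' length; the fingertips stand 8 mm ahead of it and the grasp point (between the pads) lies 11 mm behind it; z points along the fingers, y is the line along which they close (so a half turn about z gives the same grasp; the last joint's range is limited). The gripper opens to 85 mm and grips with 20 to 120 N. Pads are 22 mm wide; open, the fingers measure 114 mm over their backs; the gripper's body (76 mm by 85 mm) begins 54 mm behind the grasp point. The pads swing forward as they close: fully open they stand 13 mm farther back than shut.
Start: joints at [-79.882, 18.69, -11.035, 60.275, 0, 82.311], TCP at [168.213, -523.663, 239.281] pointing down, gripper open.
Joint ranges: [-152.03, 152.03], [-55.5, 102.48], [-74.3, 77.21], [-110.64, 120.58], [-84.22, 78.4], [-180, 180]. Speed limits (degrees/s): [147.25, 147.25, 180, 180, 180, 180].

INTERFACE

Orientations are given as [roll, pitch, yaw] about the fixed x, y, z axes, in that order (R = Rz(yaw) Ry(pitch) Rx(roll)).
In Python, from plant import r, optics gives the robot as it stands.
- The arm moves only by the tool move_arm, never from a script. Its arguments are lists of equal length, an entry for each row: "slide": the shift along the tool's x, y, z in m, a list of three; "spin": the turn about the tool's z in rad; "gripper": the gripper's target within -1 to 1 (fully open at 1, half-way at 0, shut at -1). A call has 1 to 8 rows; each row is the pose to reach, as a shift and turn from the pose commanded when the call began, along the tool's axes at that moment; what a row does not reach only later rows make up. A row lasts 1/10 s, in which the tool goes at most 50 mm and 8.59 degrees, less where a joint would pass 70% of its speed; a pose out of reach is approached as far as the arm can. A call with a gripper value outside its range is refused whole. The fingers move at their own pace and stop on an object; "grip_force" is the grip in N (left out, the last holds). Time passes only in rows, so rows that repeat a pose let the fingers close. It gives the time, the measured TCP pose, the force, the opening and the grip force at its end, in the units of the state.
- r.observe(): the state, without advancing time (a new reading comes with each control period).
- optics.capture(name): name is "scene" or "top" or "wrist"; returns a dict with "color" (384x512x3 uint8, red, green, blue), "vertical_fov" (degrees; the focal length in pixels is half the picture's height over the tangent of half this angle, whatever the lens; pixels are square), "cx", "cy" (the principal point, pixels), "T" (4x4, takes a point from camera to world coordinates); the wrist camera has in their place "hand_eye" (4x4, takes a point from camera to tool coordinates, whose origin is the TCP and whose axes are the flange's). Camera axes: x right, y down, z forward; pixel columns grow to the right and rows downward; lengths in mm; the calibration is good to about 2 mm. A picture is of the moment at which its call begins: read the wrist's pose just before it. There is no depth.
- r.close_job(): hands the job in; it is judged then, once.
The state is a dict: "time_s": time; "qpos": joint angles; "dq": joint speeds; "joint_efforts": joint torques, N m; "eef_pos": TCP position; "ee_rot": TCP orientation; "contact_force": force on the tool from outside, world axes, zero at the start; "moment": the same for the moment, N m; "gripper_width": finger opening in mm; "grip_force": force on a finger pad.
Only numpy, scipy, OpenCV 4.12 (cv2) and the standard library are available. Lean on these libraries where they do the work, as an engineer would, in place of code of your own. Each camera call takes 0.05 s, during which the arm holds its last target. There are 200 camera calls.

## Working session

There is one attempt and no reset: what is moved stays moved. The work goes in short steps, Python scripts to look and compute and a tool call to move; the robot and the scene stay as the last step left them, time stands still between calls to the robot, and variables do not carry over. Pictures are saved under pics/ and viewed, at most 14 in all, crops included, and the job is handed in when it is done.

Besides the shell and the picture viewer there is one more tool, called after "Request:" as name([rows], argument=value, ...), one row to a line, values as JSON. move_arm: Moves the arm, as the interface text tells. Its arguments: {"type":"object","properties":{"slide":{"type":"array","items":{"type":"array","items":{"type":"number"}}},"spin":{"type":"array","items":{"type":"number"}},"gripper":{"type":"array","items":{"type":"number"}},"grip_force":{"type":"number"}},"required":["slide","spin","gripper"]}

```bash
ls; mkdir -p pics
python3 - <<'E'
from plant import r, optics
import cv2,numpy as np,pickle
o=r.observe();print({k:np.round(v,3).tolist() for k,v in o.items()})
D={}
for n in ("scene","top","wrist"):
    c=optics.capture(n);D[n]=c
    cv2.imwrite(f"pics/{n}0.png",c["color"][:,:,::-1])
    print(n,c["vertical_fov"],c["cx"],c["cy"],np.round(c.get("T",c.get("hand_eye")),3).tolist())
a=np.hstack([cv2.resize(D[n]["color"],(400,300)) for n in ("scene","wrist")])
pickle.dump(D,open("d0.pkl","wb"))
cv2.imwrite("pics/sw0.png",a[:,:,::-1])
cv2.imwrite("pics/top0b.png",cv2.resize(D["top"]["color"],(800,600),interpolation=2)[:,:,::-1])
E
```

```text
pics
{'time_s': 0.0, 'qpos': [-79.881, 18.729, -11.091, 60.276, 0.002, 82.311], 'dq': [-0.016, 0.05, -0.007, -0.04, -0.016, 0.044], 'joint_efforts': [0.001, -44.34, 26.244, 0.015, -0.0, 0.0], 'eef_pos': [168.125, -523.075, 238.535], 'ee_rot': [-179.904, -0.015, 17.808], 'contact_force': [1.018, 0.212, -0.224], 'moment': [0.026, -0.007, -0.008], 'grip_force': 0.0, 'gripper_width': 85.433}
scene 46.052793055281825 258.1381113552859 196.5967829826956 [[-0.805, 0.517, -0.29, 987.427], [0.593, 0.689, -0.416, 740.819], [-0.015, -0.507, -0.862, 1509.65], [0.0, 0.0, 0.0, 1.0]]
top 48.914622780319775 260.3054871297727 190.11793519377244 [[-0.014, -0.993, 0.121, 368.243], [-1.0, 0.017, 0.024, 72.803], [-0.026, -0.121, -0.992, 1335.248], [0.0, 0.0, 0.0, 1.0]]
wrist 69.39670446454086 253.16261163542777 193.53649472066158 [[-0.001, -0.962, -0.272, 68.901], [1.0, -0.0, -0.001, 0.312], [0.001, -0.272, 0.962, -133.747], [0.0, 0.0, 0.0, 1.0]]
```

View pics/top0b.png

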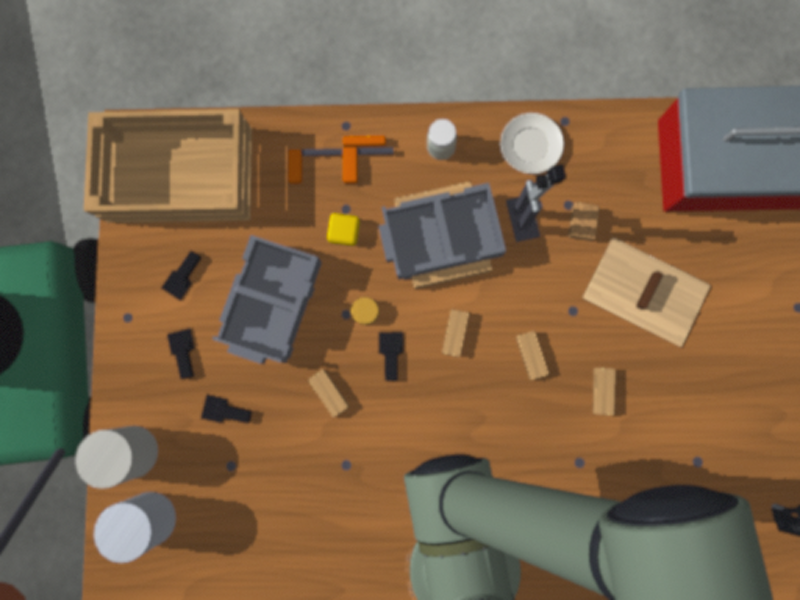

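View pics/scene0.png

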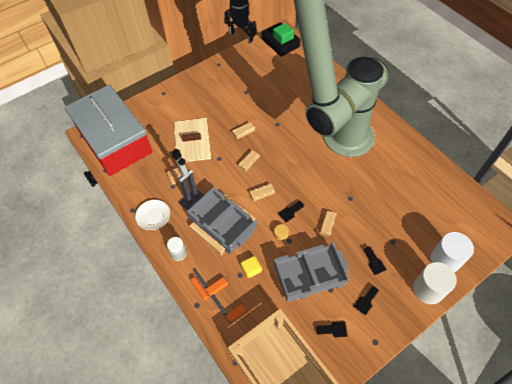

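```bash
cat > h.py <<'E'
import numpy as np,cv2
from scipy.spatial.transform import Rotation as R
def K(c): return 192/np.tan(np.radians(c["vertical_fov"]/2)),c["cx"],c["cy"]
def camT(c,o=None):
    if "T" in c: return np.array(c["T"])
    T=np.eye(4);T[:3,:3]=R.from_euler("xyz",o["ee_rot"],degrees=True).as_matrix();T[:3,3]=o["eef_pos"]
    return T@np.array(c["hand_eye"])
def px2w(c,uv,z,o=None):
    f,cx,cy=K(c);T=camT(c,o);uv=np.atleast_2d(uv).astype(float)
    d=np.c_[(uv[:,0]-cx)/f,(uv[:,1]-cy)/f,np.ones(len(uv))]@T[:3,:3].T
    return T[:3,3]+d*((z-T[2,3])/d[:,2])[:,None]
def w2px(c,p,o=None):
    f,cx,cy=K(c);T=camT(c,o);q=(np.atleast_2d(p)-T[:3,3])@T[:3,:3]
    return np.c_[cx+f*q[:,0]/q[:,2],cy+f*q[:,1]/q[:,2]]
def rect(c,mask,z,o=None):
    """centre, long side, short side, yaw (deg, of long side) of the mask's outline cast on plane z"""
    cn=max(cv2.findContours(mask,cv2.RETR_EXTERNAL,cv2.CHAIN_APPROX_NONE)[0],key=cv2.contourArea)
    p=px2w(c,cn[:,0],z,o)[:,:2].astype(np.float32)
    b=cv2.boxPoints(cv2.minAreaRect(p));e=[b[1]-b[0],b[2]-b[1]];l=[np.linalg.norm(v) for v in e]
    i=int(np.argmax(l));return b.mean(0),l[i],l[1-i],np.degrees(np.arctan2(e[i][1],e[i][0]))%180
def goal(o,x,y,z,yaw):
    """slide (m) and spin (rad) from measured pose; tool yaw taken modulo 180 nearest"""
    M=R.from_euler("xyz",o["ee_rot"],degrees=True).as_matrix()
    s=M.T@(np.array([x,y,z])-o["eef_pos"])/1000
    d=(yaw-o["ee_rot"][2]+90)%180-90
    return np.round(s,4).tolist(),round(-np.radians(d),3)
E
python3 - <<'E'
import pickle,cv2,numpy as np
from h import *
c=pickle.load(open("d0.pkl","rb"))["top"];im=c["color"];hsv=cv2.cvtColor(im,cv2.COLOR_RGB2HSV)
q=lambda u,v:[int(u*.64),int(v*.64)]
for n,u,v,z in [("off",328,392,22),("off",459,333,22),("off",533,356,22),("off",604,391,22),("lid",610,280,6),("lid",670,310,6),("cork",585,215,28),("wax",364,310,28),("tape",343,229,32),("scr",391,355,18),("scr",182,353,18),("scr",227,409,18),("tote",270,300,75),("base",443,232,75),("table",480,400,0),("pivot",523,215,0),("s3",182,275,18)]:
    p=q(u,v);print(n,p,hsv[p[1],p[0]],px2w(c,p,z)[0,:2].round())
a=im[100:240,120:400];cv2.imwrite("pics/crop0.png",cv2.resize(a,(800,400),interpolation=2)[:,:,::-1])
E
```

```text
off [209, 250] [ 17 118 179] [345. 266.]
off [293, 213] [ 17 118 186] [455.   4.]
off [341, 227] [ 17 117 178] [ 410. -143.]
off [386, 250] [ 16 117 178] [ 338. -278.]
lid [390, 179] [ 17  97 198] [ 559. -305.]
lid [428, 198] [ 17  95 196] [ 497. -420.]
cork [374, 137] [ 16 125 110] [ 690. -256.]
wax [232, 198] [ 20 174 193] [505. 193.]
tape [219, 146] [ 26 243 217] [670. 233.]
scr [250, 227] [126  31  41] [414. 138.]
scr [116, 225] [120  26  39] [426. 559.]
scr [145, 261] [140  21  36] [314. 465.]
tote [172, 192] [111  27 121] [521. 370.]
base [283, 148] [108  25 121] [650.  32.]
table [307, 256] [ 14 160 155] [322. -38.]
pivot [334, 137] [120  26  68] [ 700. -135.]
s3 [116, 176] [132  32  40] [582. 564.]
```

View pics/crop0.png

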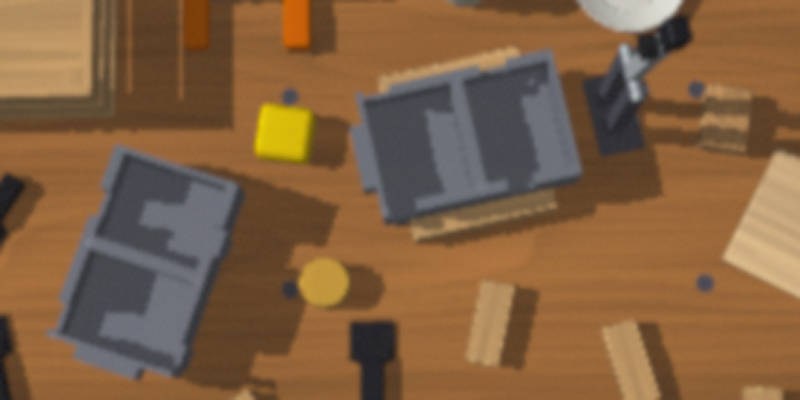

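Run:
```python
import pickle,cv2,numpy as np
from h import *
c=pickle.load(open("d0.pkl","rb"))["top"];im=c["color"];hsv=cv2.cvtColor(im,cv2.COLOR_RGB2HSV)
H,S,V=cv2.split(hsv)
m=((S<140)&(S>70)&(V>145)&(H<22)).astype(np.uint8)
n,l,st,ce=cv2.connectedComponentsWithStats(m)
for i in range(1,n):
    if 150<st[i,4]<3500 and ce[i,1]>110: print("pine",ce[i].round(),st[i,4],[np.round(v,1) for v in rect(c,(l==i).astype(np.uint8),22)])
m=((S<60)&(V>70)&(V<170)).astype(np.uint8);m=cv2.morphologyEx(m,cv2.MORPH_OPEN,np.ones((3,3)))
n,l,st,ce=cv2.connectedComponentsWithStats(m)
for i in range(1,n):
    if 500<st[i,4]<9000 : print("grey",ce[i].round(),st[i,4],[np.round(v,1) for v in rect(c,(l==i).astype(np.uint8),75)])
m=(V<60).astype(np.uint8)
n,l,st,ce=cv2.connectedComponentsWithStats(m)
for i in range(1,n):
    if 60<st[i,4]<900 : print("black",ce[i].round(),st[i,4],[np.round(v,1) for v in rect(c,(l==i).astype(np.uint8),8)])
from plant import r
print(goal(r.observe(),455,4,230,90+80))
```

```text
pine [277. 123.] 221 [array([741.6,  49.2], dtype=float32), np.float32(165.6), np.float32(19.2), np.float32(101.8)]
pine [412. 186.] 2824 [array([ 533.8, -371.5], dtype=float32), np.float32(218.6), np.float32(145.1), np.float32(61.8)]
pine [291. 213.] 349 [array([456.5,  10.7], dtype=float32), np.float32(91.6), np.float32(37.0), np.float32(167.4)]
pine [340. 227.] 382 [array([ 409.9, -140. ], dtype=float32), np.float32(91.1), np.float32(40.2), np.float32(15.6)]
pine [386. 250.] 418 [array([ 338.2, -276.8], dtype=float32), np.float32(93.1), np.float32(42.0), np.float32(174.5)]
pine [209. 251.] 357 [array([340.8, 266. ], dtype=float32), np.float32(92.3), np.float32(37.5), np.float32(33.8)]
grey [283. 148.] 3291 [array([651.5,  37.1], dtype=float32), np.float32(230.2), np.float32(145.8), np.float32(101.9)]
grey [171. 192.] 3239 [array([519.1, 376.5], dtype=float32), np.float32(230.4), np.float32(146.7), np.float32(160.8)]
grey [ 89. 288.] 555 [array([240.5, 615.6], dtype=float32), np.float32(96.3), np.float32(70.4), np.float32(14.2)]
grey [ 32. 345.] 3444 [array([100.7, 790.8], dtype=fl
[... 803 characters left out ...]
, dtype=float32), np.float32(95.7), np.float32(45.2), np.float32(15.7)]
black [250. 225.] 309 [array([413. , 138.8], dtype=float32), np.float32(90.7), np.float32(44.1), np.float32(179.3)]
black [143. 263.] 314 [array([306. , 467.2], dtype=float32), np.float32(95.6), np.float32(43.2), np.float32(75.7)]
black [286. 296.] 288 [array([201.1,  32.8], dtype=float32), np.float32(140.2), np.float32(26.1), np.float32(98.7)]
black [504. 332.] 243 [array([  90. , -616.4], dtype=float32), np.float32(55.3), np.float32(50.3), np.float32(175.2)]
black [382. 361.] 152 [array([   9.2, -255.3], dtype=float32), np.float32(134.6), np.float32(26.0), np.float32(9.9)]
([0.4344, -0.4142, 0.0093], np.float64(0.485))
```

```bash
python3 - <<'E'
s=open("h.py").read().replace("d=(yaw-o[\"ee_rot\"][2]+90)%180-90","d=(yaw-o[\"ee_rot\"][2]+180)%360-180").replace("round(-np.radians(d),3)","float(round(-np.radians(d),3))")
open("h.py","w").write(s)
E
python3 - <<'E'
from plant import r
from h import *
print(goal(r.observe(),338,-277,160,174.5))
E
```

```text
([0.237, -0.1824, 0.079], -2.735)
```

Request:
move_arm([
  [0.237, -0.182, 0.04],
  [0.237, -0.182, 0.04],
  [0.237, -0.182, 0.04],
  [0.237, -0.182, 0.04],
  [0.237, -0.182, 0.079],
  [0.237, -0.182, 0.079],
  [0.237, -0.182, 0.079],
  [0.237, -0.182, 0.079],
], spin=[-0.15, -0.3, -0.45, -0.6, -0.75, -0.9, -1.05, -1.18], gripper=[1, 1, 1, 1, 1, 1, 1, 1], grip_force=40)

```text
time_s: 0.95
eef_pos: [338.2, -274.8, 158.9]
ee_rot: [-179.9, -0.2, 86.0]
contact_force: [0.1, -0.3, -0.1]
gripper_width: 85.4
grip_force: 0.0
```

Request:
move_arm([
  [0, 0, 0],
  [0, 0, 0],
  [0, 0, 0],
  [0, 0, 0],
  [0, 0, 0],
  [0, 0, 0],
  [0, 0, 0],
  [0, 0, 0],
], spin=[-0.15, -0.3, -0.45, -0.6, -0.75, -0.9, -1.05, -1.18], gripper=[1, 1, 1, 1, 1, 1, 1, 1])

```text
time_s: 1.75
eef_pos: [338.0, -277.7, 160.1]
ee_rot: [180.0, -0.0, 153.4]
contact_force: [-0.6, -0.2, 0.2]
gripper_width: 85.5
grip_force: 0.0
```

Request:
move_arm([
  [0, 0, 0],
  [0, 0, 0],
  [0, 0, 0],
  [0, 0, 0],
], spin=[-0.15, -0.3, -0.375, -0.375], gripper=[1, 1, 1, 1])

```text
time_s: 2.15
eef_pos: [338.1, -277.8, 160.1]
ee_rot: [180.0, -0.0, 174.5]
contact_force: [-1.2, 0.5, 0.4]
gripper_width: 85.3
grip_force: 0.0
```

```bash
cat > look.py <<'E'
import sys
from plant import r,optics
from h import *
def look(save=None):
    o=r.observe();c=optics.capture("wrist")
    if save: cv2.imwrite(save,c["color"][:,:,::-1])
    return o,c
def offcuts(o,c,z=22):
    H,S,V=cv2.split(cv2.cvtColor(c["color"],cv2.COLOR_RGB2HSV))
    m=((S<140)&(S>70)&(V>145)&(H<22)).astype(np.uint8);m=cv2.morphologyEx(m,cv2.MORPH_OPEN,np.ones((5,5)))
    n,l,st,ce=cv2.connectedComponentsWithStats(m)
    return [(ce[i].round(),*rect(c,(l==i).astype(np.uint8),z,o)) for i in range(1,n) if st[i,4]>800]
if __name__=="__main__":
    o,c=look(sys.argv[1] if len(sys.argv)>1 else None)
    print(np.round(o["eef_pos"],1),np.round(o["ee_rot"],1),o["time_s"])
    for q in offcuts(o,c):
        a,b=q[0]; yaw=q[4] if q[4]>90 else q[4]+180
        print(q[0],np.round(q[1],1),np.round(q[2:],1),"goal z10",goal(o,*q[1],10,yaw))
E
python3 look.py pics/w1.png
```

```text
[ 338.1 -277.8  160.1] [180.   -0.  174.5] 2.15
[250. 184.] [ 338.  -281.2] [ 89.4  35.8 176.4] goal z10 ([-0.0003, -0.0035, 0.1501], -0.033)
[384. 235.] [ 410.5 -143.8] [90.1 36.5 16.4] goal z10 ([-0.0593, 0.1403, 0.1502], -0.382)
```

View pics/w1.png

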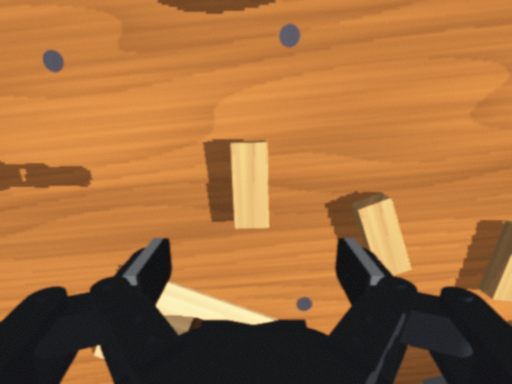

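Request:
move_arm([
  [0, -0.0035, 0.05],
  [0, -0.0035, 0.1],
  [0, -0.0035, 0.14],
  [0, -0.0035, 0.15],
  [0, -0.0035, 0.15],
  [0, -0.0035, 0.15],
  [0, -0.0035, 0.15],
  [0, -0.0035, 0.15],
], spin=[-0.033, -0.033, -0.033, -0.033, -0.033, -0.033, -0.033, -0.033], gripper=[1, 1, 1, 1, 1, -1, -1, -1], grip_force=40)

```text
time_s: 3.0
eef_pos: [338.9, -282.6, 11.9]
ee_rot: [-179.9, 0.1, 176.4]
contact_force: [-0.1, -0.1, -0.3]
gripper_width: 43.9
grip_force: 0.0
```

Request:
move_arm([
  [0, 0, 0],
  [0, 0, 0],
  [0, 0, 0],
  [0, 0, -0.05],
  [0, 0, -0.1],
  [0, 0, -0.15],
  [0, 0, -0.19],
  [0, 0, -0.19],
], spin=[0, 0, 0, 0, 0, 0, 0, 0], gripper=[-1, -1, -1, -1, -1, -1, -1, -1])

```text
time_s: 3.8
eef_pos: [340.4, -284.2, 206.4]
ee_rot: [-179.5, 0.5, 176.4]
contact_force: [-0.2, -0.6, -0.4]
gripper_width: 35.7
grip_force: 41.0
```

Run:
```python
from plant import r
from h import *
print(goal(r.observe(),653,30,200,191.9))
```

```text
([-0.2922, 0.3333, 0.006], -0.27)
```

Request:
move_arm([
  [-0.03, 0.034, 0],
  [-0.06, 0.068, 0],
  [-0.09, 0.102, 0],
  [-0.12, 0.136, 0],
  [-0.15, 0.17, 0],
  [-0.18, 0.205, 0],
  [-0.21, 0.24, 0],
  [-0.24, 0.274, 0],
], spin=[-0.03, -0.06, -0.1, -0.13, -0.16, -0.19, -0.23, -0.27], gripper=[-1, -1, -1, -1, -1, -1, -1, -1])

```text
time_s: 4.6
eef_pos: [595.2, -21.2, 199.8]
ee_rot: [180.0, -0.0, -168.0]
contact_force: [-0.0, -0.7, -0.0]
gripper_width: 35.3
grip_force: 40.9
```

Request:
move_arm([
  [-0.018, 0.036, 0],
  [-0.036, 0.072, 0],
  [-0.036, 0.072, 0],
  [-0.036, 0.072, 0],
], spin=[0, 0, 0, 0], gripper=[-1, -1, -1, -1])

```text
time_s: 5.0
eef_pos: [614.4, 55.8, 199.5]
ee_rot: [-180.0, -0.1, -168.0]
contact_force: [0.1, 0.3, -1.3]
gripper_width: 35.3
grip_force: 40.9
```

```bash
python3 look.py pics/w2.png
```

```text
[614.4  55.8 199.5] [-1.80e+02 -1.00e-01 -1.68e+02] 5.0
[218. 141.] [579.5  14.1] [162.4  17.4 101.9] goal z10 ([0.0425, -0.0334, 0.1896], 1.572)
[250. 234.] [682.5  69.5] [119.9  87.   12.1] goal z10 ([-0.0697, -0.0006, 0.1894], -0.002)
```

View pics/w2.png

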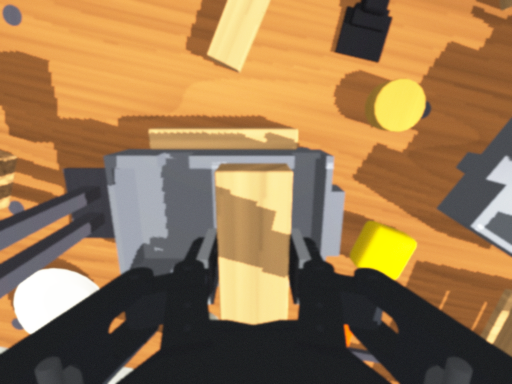

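```bash
cat >> look.py <<'E'
def tote_near_edge(o,c):
    """grey mask: near (upper image) rim edge and both ends, cast on z=75"""
    H,S,V=cv2.split(cv2.cvtColor(c["color"],cv2.COLOR_RGB2HSV))
    return ((S<70)&(V>75)&(V<200)).astype(np.uint8)
E
python3 - <<'E'
from look import *
o,c=look()
p=np.array([653,30,0]);M=R.from_euler("z",11.9,degrees=True).as_matrix()
f=lambda *q:w2px(c,p+M@np.array(q),o)[0].round(1)
print("pred",f(-70,108,75),f(-70,-108,75),f(70,108,75),f(-70,0,75),"lug",f(-35,122,73),f(35,122,73))
m=tote_near_edge(o,c)
for u in range(120,330,30): print(u,"top grey row",np.flatnonzero(m[100:250,u])[0]+100, end="; ")
print()
for v in range(165,240,12):
    q=np.flatnonzero(m[v,60:360])+60;print(v,q[0],q[-1],end="; ")
    x=c["color"][v].astype(int).sum(1)//3
print()
for v in (175,225): print(v,c["color"][v,96:120].sum(1)//3,c["color"][v,320:352].sum(1)//3)
a=c["color"][120:260,80:370];cv2.imwrite("pics/c2.png",cv2.resize(a,(800,386),interpolation=2)[:,:,::-1])
E
```

```text
pred [334.9 150.7] [102.2 151. ] [324.5 282.7] [218.6 150.9] lug [345.9 186.7] [339.8 252.1]
120 top grey row 152; 150 top grey row 150; 180 top grey row 150; 210 top grey row 150; 240 top grey row 150; 270 top grey row 150; 300 top grey row 148; 
165 106 327; 177 66 332; 189 68 341; 201 67 344; 213 60 343; 225 84 342; 237 66 341; 
175 [ 63  65  65  64  61  64  65  65  67  64  74  85  99 102 104 101  96  90
  94 123 157 167 171 170] [ 74  73  74  73  74  81 102 140 172 182 182 184 183 179 169 161 158 158
 158 156 156 156 156 156 154 154 155 154 157 157 157 156]
225 [ 49  48  48  48  48  51  56  59  61  62  60  63  61  63  63  64  67  90
 128 161 174 175 175 176] [ 74  77  92 131 163 178 180 180 182 180 181 180 180 182 183 182 179 181
 180 181 179 174 156 126 102  96  98  93  96  96  95  94]
```

View pics/c2.png

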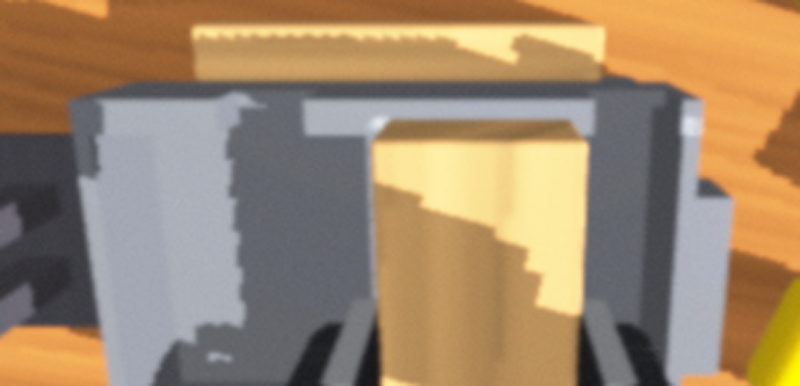

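Run:
```python
from plant import r
from h import *
print(goal(r.observe(),668,-22,110,191.9),goal(r.observe(),668,-22,37,191.9))
```

```text
([-0.0369, -0.0855, 0.0899], -0.001) ([-0.037, -0.0855, 0.1629], -0.001)
```

Request:
move_arm([
  [-0.018, -0.042, 0],
  [-0.037, -0.0855, 0.02],
  [-0.037, -0.0855, 0.06],
  [-0.037, -0.0855, 0.1],
  [-0.037, -0.0855, 0.13],
  [-0.037, -0.0855, 0.15],
  [-0.037, -0.0855, 0.162],
  [-0.037, -0.0855, 0.162],
], spin=[0, 0, 0, 0, 0, 0, 0, 0], gripper=[-1, -1, -1, -1, -1, -1, -1, -1])

```text
time_s: 5.9
eef_pos: [668.1, -22.5, 37.8]
ee_rot: [180.0, -0.1, -168.2]
contact_force: [0.2, 0.6, -0.7]
gripper_width: 35.3
grip_force: 41.9
```

Request:
move_arm([
  [0, 0, 0],
  [0, 0, 0],
  [0, 0, 0],
  [0, 0, -0.03],
  [0, 0, -0.07],
  [0, 0, -0.12],
  [0, 0, -0.16],
  [0, 0, -0.16],
], spin=[0, 0, 0, 0, 0, 0, 0, 0], gripper=[0.3, 0.3, 0.3, 0.3, 0.3, 0.3, 1, 1])

```text
time_s: 6.7
eef_pos: [672.9, -21.7, 206.4]
ee_rot: [-179.7, 0.7, -168.1]
contact_force: [0.7, 0.6, -0.5]
gripper_width: 81.8
grip_force: 0.0
```

Run:
```python
from look import *
o,c=look("pics/w3.png")
print(goal(o,410.5,-143.8,150,196.4),goal(o,455,7,150,167.4))
```

```text
([0.2826, -0.0653, 0.0532], -0.079) ([0.208, 0.0731, 0.0535], 0.427)
```

View pics/w3.png

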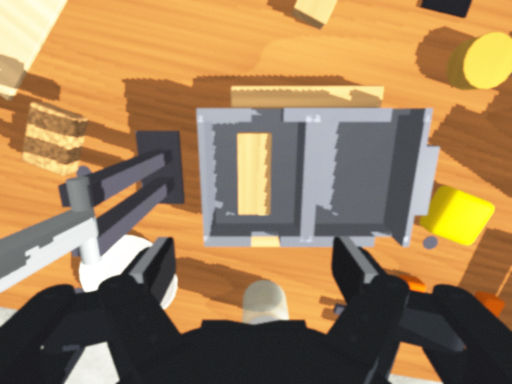

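Run:
```python
from look import *
o,c=look()
m=tote_near_edge(o,c)
g=cv2.cvtColor(c["color"],cv2.COLOR_RGB2GRAY)
cs=np.array([[197,109],[431,109],[408,247],[205,246]],np.float32).reshape(-1,1,2)
cv2.cornerSubPix(g,cs,(5,5),(-1,-1),(3,50,.01));cs=cs[:,0]
p=px2w(c,cs,75,o)[:,:2];print(np.round(o["eef_pos"],1),cs.round(1).tolist(),p.round(1).tolist(),p.mean(0).round(1))
for i in range(4):
    d=p[(i+1)%4]-p[i];print(np.linalg.norm(d).round(1),np.degrees(np.arctan2(d[1],d[0])).round(1))
```

```text
[671.3 -21.5 202.8] [[194.60000610351562, 110.19999694824219], [431.0, 109.0], [408.0, 247.0], [202.89999389648438, 245.89999389648438]] [[611.4, -88.5], [566.7, 119.6], [700.7, 148.4], [743.3, -60.2]] [655.5  29.8]
212.8 102.1
137.0 12.1
212.9 -78.5
134.9 -167.9
```

Request:
move_arm([
  [0.04, -0.01, 0.0],
  [0.09, -0.02, 0.0],
  [0.135, -0.03, 0.0],
  [0.18, -0.04, 0.02],
  [0.225, -0.052, 0.03],
  [0.265, -0.065, 0.053],
  [0.2826, -0.0653, 0.0532],
  [0.2826, -0.0653, 0.0532],
], spin=[-0.079, -0.079, -0.079, -0.079, -0.079, -0.079, -0.079, -0.079], gripper=[1, 1, 1, 1, 1, 1, 1, 1])

```text
time_s: 7.6
eef_pos: [401.5, -142.4, 143.0]
ee_rot: [179.8, -0.3, -163.8]
contact_force: [-0.4, 0.1, 0.1]
gripper_width: 85.6
grip_force: 0.0
```

```bash
python3 look.py
```

```text
[ 401.5 -142.4  143. ] [ 179.8   -0.3 -163.8] 7.6
[250. 197.] [ 410.8 -142.8] [88.5 35.7 16.6] goal z10 ([-0.0094, -0.0036, 0.133], -0.007)
```

Request:
move_arm([
  [0, 0, 0],
  [0, 0, 0],
  [0, 0, 0],
], spin=[0, 0, 0], gripper=[1, 1, 1])

```text
time_s: 7.95
eef_pos: [406.6, -143.0, 145.1]
ee_rot: [-180.0, 0.0, -163.5]
contact_force: [-0.6, -0.8, 0.4]
gripper_width: 85.4
grip_force: 0.0
```

```bash
python3 look.py
```

```text
[ 406.6 -143.   145.1] [-180.     0.  -163.5] 7.95
[252. 191.] [ 410.4 -142.9] [88.9 35.4 16.5] goal z10 ([-0.0036, -0.0009, 0.1351], -0.0)
[394. 253.] [431.6  14.2] [ 38.   36.  166.5] goal z10 ([-0.0684, 0.1437, 0.1351], 0.524)
```

Request:
move_arm([
  [-0.0036, -0.001, 0.045],
  [-0.0036, -0.001, 0.09],
  [-0.0036, -0.001, 0.125],
  [-0.0036, -0.001, 0.135],
  [-0.0036, -0.001, 0.135],
  [-0.0036, -0.001, 0.135],
  [-0.0036, -0.001, 0.135],
  [-0.0036, -0.001, 0.135],
], spin=[0, 0, 0, 0, 0, 0, 0, 0], gripper=[1, 1, 1, 1, 1, -1, -1, -1])

```text
time_s: 8.8
eef_pos: [410.7, -143.8, 11.5]
ee_rot: [-179.9, 0.1, -163.6]
contact_force: [-0.1, -0.2, -0.6]
gripper_width: 43.5
grip_force: 0.0
```

Request:
move_arm([
  [0, 0, 0],
  [0, 0, 0],
  [0, 0, 0],
  [0, 0, -0.05],
  [0, 0, -0.09],
  [0, 0, -0.13],
  [0, 0, -0.15],
  [0, 0, -0.15],
], spin=[0, 0, 0, 0, 0, 0, 0, 0], gripper=[-1, -1, -1, -1, -1, -1, -1, -1])

```text
time_s: 9.6
eef_pos: [411.6, -144.3, 163.7]
ee_rot: [-179.7, 0.3, -163.6]
contact_force: [-0.5, -1.2, -1.3]
gripper_width: 35.6
grip_force: 40.8
```

Request:
move_arm([
  [-0.04, 0.021, 0],
  [-0.08, 0.042, 0],
  [-0.12, 0.063, 0],
  [-0.16, 0.084, 0],
  [-0.205, 0.106, 0],
  [-0.25, 0.13, 0],
  [-0.2886, 0.15, 0],
  [-0.2886, 0.15, 0],
], spin=[0.08, 0.08, 0.08, 0.08, 0.08, 0.08, 0.08, 0.08], gripper=[-1, -1, -1, -1, -1, -1, -1, -1])

```text
time_s: 10.4
eef_pos: [646.6, 86.2, 158.1]
ee_rot: [179.9, 0.1, -167.9]
contact_force: [-0.3, -0.8, -0.5]
gripper_width: 35.3
grip_force: 40.8
```

Request:
move_arm([
  [0, 0, 0],
  [0, 0, 0],
], spin=[0, 0], gripper=[-1, -1])

```text
time_s: 10.6
eef_pos: [642.6, 81.6, 159.1]
ee_rot: [180.0, -0.1, -168.2]
contact_force: [-0.6, 0.0, -1.5]
gripper_width: 35.0
grip_force: 40.8
```

Run:
```python
from plant import r
from h import *
print(goal(r.observe(),644.4,82.8,37,191.9))
```

```text
([-0.0023, 0.0008, 0.1221], -0.002)
```

Request:
move_arm([
  [-0.002, 0.001, 0.04],
  [-0.002, 0.001, 0.08],
  [-0.002, 0.001, 0.11],
  [-0.002, 0.001, 0.121],
  [-0.002, 0.001, 0.121],
  [-0.002, 0.001, 0.121],
  [-0.002, 0.001, 0.121],
  [-0.002, 0.001, 0.121],
], spin=[0, 0, 0, 0, 0, 0, 0, 0], gripper=[-1, -1, -1, -1, -1, 0.3, 0.3, 0.3])

```text
time_s: 11.4
eef_pos: [646.5, 83.4, 40.3]
ee_rot: [-180.0, 0.1, -168.2]
contact_force: [0.7, 0.2, 0.4]
gripper_width: 55.2
grip_force: 0.0
```

Request:
move_arm([
  [0, 0, -0.03],
  [0, 0, -0.07],
  [0, 0, -0.115],
  [0.05, -0.01, -0.115],
  [0.1, -0.02, -0.115],
  [0.15, -0.03, -0.115],
  [0.2, -0.035, -0.115],
  [0.2, -0.035, -0.115],
], spin=[0, 0, 0, 0.1, 0.2, 0.3, 0.427, 0.427], gripper=[0.3, 0.3, 0.3, 1, 1, 1, 1, 1])

```text
time_s: 12.2
eef_pos: [449.0, 8.2, 153.1]
ee_rot: [-179.9, -0.4, 167.1]
contact_force: [-0.2, 0.4, -0.2]
gripper_width: 85.4
grip_force: 0.0
```

Request:
move_arm([
  [0, 0, 0],
  [0, 0, 0],
  [0, 0, 0],
  [0, 0, 0],
], spin=[0, 0, 0, 0], gripper=[1, 1, 1, 1])

```text
time_s: 12.6
eef_pos: [458.4, 8.6, 154.2]
ee_rot: [180.0, 0.0, 167.4]
contact_force: [-0.3, 0.3, 0.5]
gripper_width: 85.2
grip_force: 0.0
```

```bash
python3 look.py
```

```text
[458.4   8.6 154.2] [180.    0.  167.4] 12.6
[272. 296.] [582.2   4. ] [143.1  27.3 101.8] goal z10 ([-0.1217, 0.0225, 0.1443], 1.145)
```

Run:
```python
from look import *
look("pics/w4.png")
```

```text
(no output)
```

View pics/w4.png

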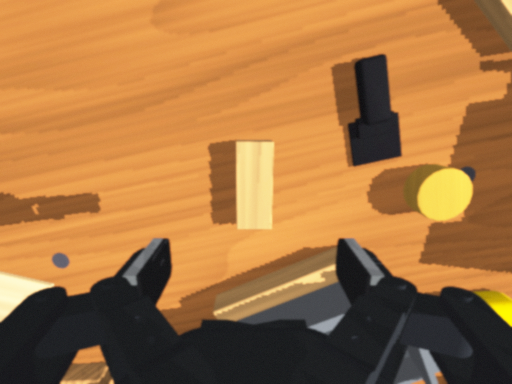

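```bash
sed -i 's/(S<140)&(S>70)&(V>145)&(H<22)/(S<140)\&(S>50)\&(V>145)\&(H<27)/' look.py; python3 look.py
```

```text
[457.8   8.6 153.9] [180.   -0.  167.4] 12.7
[254. 184.] [457.3   9.6] [ 89.7  36.1 167.2] goal z10 ([0.0007, 0.0009, 0.1439], 0.002)
[278. 293.] [578.6   4.5] [146.2  34.2 101.8] goal z10 ([-0.1188, 0.0224, 0.1439], 1.145)
```

Request:
move_arm([
  [0.0005, 0.001, 0.045],
  [0.0005, 0.001, 0.09],
  [0.0005, 0.001, 0.13],
  [0.0005, 0.001, 0.144],
  [0.0005, 0.001, 0.144],
  [0.0005, 0.001, 0.144],
  [0.0005, 0.001, 0.144],
  [0.0005, 0.001, 0.144],
], spin=[0, 0, 0, 0, 0, 0, 0, 0], gripper=[1, 1, 1, 1, 1, -1, -1, -1])

```text
time_s: 13.55
eef_pos: [458.1, 9.3, 11.3]
ee_rot: [180.0, 0.2, 167.4]
contact_force: [-0.2, -0.4, -1.0]
gripper_width: 44.0
grip_force: 0.0
```

Request:
move_arm([
  [0, 0, 0],
  [0, 0, 0],
  [0, 0, 0],
  [0, 0, -0.05],
  [0, 0, -0.09],
  [0, 0, -0.13],
  [0, 0, -0.155],
  [0, 0, -0.155],
], spin=[0, 0, 0, 0, 0, 0, 0, 0], gripper=[-1, -1, -1, -1, -1, -1, -1, -1])

```text
time_s: 14.35
eef_pos: [459.6, 9.1, 169.3]
ee_rot: [180.0, 0.5, 167.4]
contact_force: [0.6, 0.6, -0.9]
gripper_width: 35.2
grip_force: 40.5
```

Request:
move_arm([
  [-0.04, 0.003, 0],
  [-0.08, 0.006, 0],
  [-0.12, 0.009, 0],
  [-0.16, 0.012, 0],
  [-0.2, 0.014, 0],
  [-0.2123, 0.015, 0],
  [-0.2123, 0.015, 0],
  [-0.2123, 0.015, 0],
], spin=[-0.08, -0.16, -0.24, -0.32, -0.4, -0.428, -0.428, -0.428], gripper=[-1, -1, -1, -1, -1, -1, -1, -1])

```text
time_s: 15.15
eef_pos: [666.0, -22.2, 163.7]
ee_rot: [179.9, -0.1, -168.2]
contact_force: [-0.1, 1.0, -0.6]
gripper_width: 35.0
grip_force: 40.5
```

Request:
move_arm([
  [0, 0, 0],
  [0, 0, 0],
], spin=[0, 0], gripper=[-1, -1])

```text
time_s: 15.35
eef_pos: [666.2, -22.1, 165.2]
ee_rot: [180.0, -0.0, -168.1]
contact_force: [-0.0, 0.7, -2.0]
gripper_width: 35.1
grip_force: 40.5
```

Run:
```python
from plant import r
from h import *
print(goal(r.observe(),668,-22,59.5,191.9))
```

```text
([-0.0018, -0.0003, 0.1057], -0.001)
```

Request:
move_arm([
  [-0.002, 0, 0.04],
  [-0.002, 0, 0.08],
  [-0.002, 0, 0.1],
  [-0.002, 0, 0.105],
  [-0.002, 0, 0.105],
  [-0.002, 0, 0.105],
  [-0.002, 0, 0.105],
  [-0.002, 0, 0.105],
], spin=[0, 0, 0, 0, 0, 0, 0, 0], gripper=[-1, -1, -1, -1, -1, 0.3, 0.3, 0.3])

```text
time_s: 16.15
eef_pos: [669.8, -22.0, 61.0]
ee_rot: [-180.0, 0.1, -168.1]
contact_force: [-0.8, -0.5, 0.1]
gripper_width: 55.5
grip_force: 0.0
```

Request:
move_arm([
  [0, 0, -0.03],
  [0, 0, -0.07],
  [0, 0, -0.105],
  [0.03, 0.04, -0.105],
  [0.06, 0.08, -0.105],
  [0.09, 0.12, -0.105],
  [0.12, 0.16, -0.105],
  [0.15, 0.2, -0.105],
], spin=[0, 0, 0, 0, 0, 0, 0, 0], gripper=[0.3, 0.3, 0.3, 1, 1, 1, 1, 1])

```text
time_s: 16.95
eef_pos: [479.9, 143.9, 165.7]
ee_rot: [180.0, 0.1, -168.2]
contact_force: [1.0, 0.3, -0.0]
gripper_width: 85.0
grip_force: 0.0
```

Request:
move_arm([
  [0.03, 0.04, 0],
  [0.06, 0.08, 0],
  [0.09, 0.12, 0],
  [0.11, 0.149, 0],
  [0.11, 0.149, 0.01],
  [0.11, 0.149, 0.01],
  [0.11, 0.149, 0.01],
  [0.11, 0.149, 0.01],
], spin=[-0.1, -0.2, -0.3, -0.382, -0.382, -0.382, -0.382, -0.382], gripper=[1, 1, 1, 1, 1, 1, 1, 1])

```text
time_s: 17.75
eef_pos: [344.1, 265.5, 155.3]
ee_rot: [-180.0, 0.0, -146.4]
contact_force: [0.0, -0.5, -0.3]
gripper_width: 85.3
grip_force: 0.0
```

```bash
python3 look.py
```

```text
[344.1 265.5 155.3] [-180.     0.  -146.4] 17.75
[254. 181.] [341.2 263.9] [89.7 36.2 33.6] goal z10 ([0.0034, 0.0003, 0.1453], 0.0)
```

Request:
move_arm([
  [0.0034, 0.0003, 0.045],
  [0.0034, 0.0003, 0.09],
  [0.0034, 0.0003, 0.13],
  [0.0034, 0.0003, 0.145],
  [0.0034, 0.0003, 0.145],
  [0.0034, 0.0003, 0.145],
  [0.0034, 0.0003, 0.145],
  [0.0034, 0.0003, 0.145],
], spin=[0, 0, 0, 0, 0, 0, 0, 0], gripper=[1, 1, 1, 1, 1, -1, -1, -1])

```text
time_s: 18.6
eef_pos: [341.3, 265.0, 11.3]
ee_rot: [-180.0, 0.2, -146.3]
contact_force: [-0.6, -0.6, 0.1]
gripper_width: 43.7
grip_force: 0.0
```

Request:
move_arm([
  [0, 0, 0],
  [0, 0, 0],
  [0, 0, 0],
  [0, 0, -0.05],
  [0, 0, -0.09],
  [0, 0, -0.13],
  [0, 0, -0.155],
  [0, 0, -0.155],
], spin=[0, 0, 0, 0, 0, 0, 0, 0], gripper=[-1, -1, -1, -1, -1, -1, -1, -1])

```text
time_s: 19.4
eef_pos: [342.4, 265.9, 169.2]
ee_rot: [-180.0, 0.5, -146.2]
contact_force: [0.7, 0.6, -2.2]
gripper_width: 35.2
grip_force: 40.7
```

Request:
move_arm([
  [-0.02, -0.04, 0],
  [-0.04, -0.08, 0],
  [-0.06, -0.12, 0],
  [-0.08, -0.16, 0],
  [-0.1, -0.2, 0],
  [-0.12, -0.24, 0],
  [-0.14, -0.28, 0],
  [-0.153, -0.319, 0],
], spin=[0.06, 0.12, 0.18, 0.24, 0.3, 0.34, 0.379, 0.379], gripper=[-1, -1, -1, -1, -1, -1, -1, -1])

```text
time_s: 20.2
eef_pos: [645.7, 83.3, 163.9]
ee_rot: [180.0, -0.0, -168.0]
contact_force: [0.1, -0.0, 0.2]
gripper_width: 34.9
grip_force: 40.7
```

Request:
move_arm([
  [0, 0, 0],
  [0, 0, 0],
  [0, 0, 0],
], spin=[0, 0, 0], gripper=[-1, -1, -1])

```text
time_s: 20.5
eef_pos: [643.1, 84.8, 164.2]
ee_rot: [180.0, -0.1, -167.9]
contact_force: [0.3, 0.3, -1.1]
gripper_width: 35.1
grip_force: 40.7
```

Run:
```python
from plant import r
from h import *
print(goal(r.observe(),645.,83,59.5,191.9))
```

```text
([-0.0017, -0.0022, 0.1047], 0.003)
```

Request:
move_arm([
  [-0.002, -0.002, 0.04],
  [-0.002, -0.002, 0.08],
  [-0.002, -0.002, 0.1],
  [-0.002, -0.002, 0.105],
  [-0.002, -0.002, 0.105],
  [-0.002, -0.002, 0.105],
  [-0.002, -0.002, 0.105],
  [-0.002, -0.002, 0.105],
], spin=[0, 0, 0, 0, 0, 0, 0, 0], gripper=[-1, -1, -1, -1, -1, 0.3, 0.3, 0.3])

```text
time_s: 21.3
eef_pos: [647.2, 83.0, 60.9]
ee_rot: [-180.0, 0.1, -167.9]
contact_force: [0.8, -0.3, 0.7]
gripper_width: 55.6
grip_force: 0.0
```

Request:
move_arm([
  [0, 0, -0.03],
  [0, 0, -0.07],
  [0, 0, -0.11],
  [0, 0, -0.15],
  [0, -0.03, -0.15],
  [0, -0.03, -0.15],
  [0, -0.03, -0.15],
  [0, -0.03, -0.15],
], spin=[0, 0, 0, 0, 0, 0, 0, 0], gripper=[0.3, 0.3, 0.3, 1, 1, 1, 1, 1])

```text
time_s: 22.1
eef_pos: [652.5, 53.8, 209.4]
ee_rot: [180.0, -0.1, -167.9]
contact_force: [0.4, -0.2, -0.4]
gripper_width: 85.4
grip_force: 0.0
```

Run:
```python
from look import *
o,c=look("pics/w5.png")
print(goal(o,529,373,220,70.8))
```

```text
([0.0541, 0.338, -0.0103], 2.116)
```

View pics/w5.png

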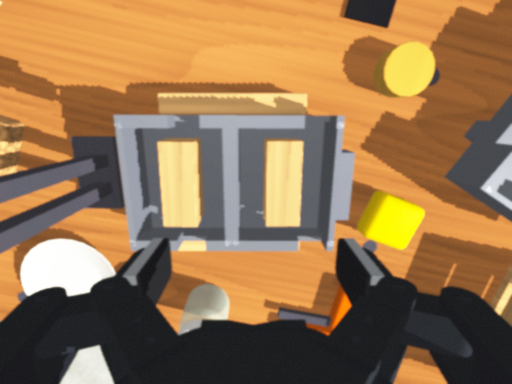

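Request:
move_arm([
  [0.005, 0.04, 0],
  [0.01, 0.08, 0],
  [0.02, 0.12, 0],
  [0.026, 0.165, 0],
  [0.034, 0.21, 0],
  [0.04, 0.255, 0],
  [0.047, 0.3, 0],
  [0.054, 0.338, 0],
], spin=[0.14, 0.28, 0.42, 0.56, 0.7, 0.84, 0.98, 1.12], gripper=[1, 1, 1, 1, 1, 1, 1, 1])

```text
time_s: 22.95
eef_pos: [527.8, 375.3, 209.5]
ee_rot: [-179.9, -0.0, 127.7]
contact_force: [1.2, 0.5, 0.2]
gripper_width: 85.3
grip_force: 0.0
```

Request:
move_arm([
  [0, 0, 0],
  [0, 0, 0],
  [0, 0, 0],
  [0, 0, 0],
  [0, 0, 0],
  [0, 0, 0],
  [0, 0, 0],
  [0, 0, 0],
], spin=[0.14, 0.28, 0.42, 0.56, 0.7, 0.84, 0.98, 0.996], gripper=[1, 1, 1, 1, 1, 1, 1, 1])

```text
time_s: 23.75
eef_pos: [529.0, 373.0, 209.4]
ee_rot: [-179.9, 0.0, 70.8]
contact_force: [-0.5, -0.3, -0.3]
gripper_width: 85.7
grip_force: 0.0
```

Request:
move_arm([
  [0, 0, 0],
  [0, 0, 0],
], spin=[0, 0], gripper=[1, 1])

```text
time_s: 23.95
eef_pos: [529.4, 372.8, 209.8]
ee_rot: [-180.0, 0.0, 70.9]
contact_force: [0.3, -0.1, -0.3]
gripper_width: 85.6
grip_force: 0.0
```

Run:
```python
from look import *
o,c=look("pics/w6.png")
print(o["eef_pos"],o["ee_rot"],goal(o,529,373,220,70.8))
# base tote from w5, corners read off
o5=dict(eef_pos=np.array([652.5,53.8,209.4]),ee_rot=np.array([180,-.1,-167.9]))
p=px2w(c,[[114.5,114.5],[344,115],[333,250.5],[131.5,249.5]],75,o5)[:,:2]
print(p.mean(0).round(1))
for i in range(4):
    d=p[(i+1)%4]-p[i];print(np.linalg.norm(d).round(1),np.degrees(np.arctan2(d[1],d[0])).round(1))
```

```text
[529.44229623 372.8369707  209.83804325] [-1.79979570e+02  1.67383745e-02  7.09381612e+01] ([0.0, -0.0005, -0.0102], 0.002)
[657.   31.9]
213.6 101.9
139.0 12.3
214.7 -78.2
138.3 -168.2
```

View pics/w6.png

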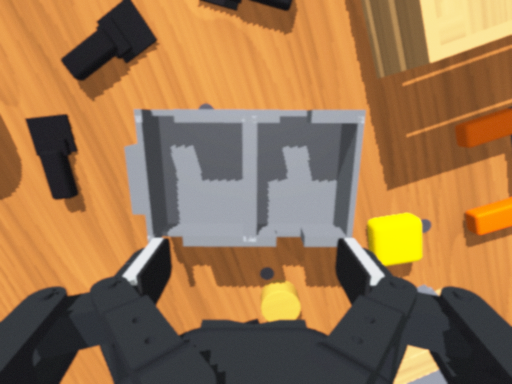

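Run:
```python
from look import *
from plant import r
o=r.observe();im=cv2.imread("pics/w6.png");g=cv2.cvtColor(im,cv2.COLOR_BGR2GRAY)
from plant import optics
c=optics.capture("wrist")
cs=np.array([[135,110],[364,111],[351,246],[152,244]],np.float32).reshape(-1,1,2)
cv2.cornerSubPix(g,cs,(4,4),(-1,-1),(3,50,.01));cs=cs[:,0];print(cs.round(1).tolist())
p=px2w(c,cs,75,o)[:,:2];print(p.mean(0).round(1))
for i in range(4):
    d=p[(i+1)%4]-p[i];print(np.linalg.norm(d).round(1),np.degrees(np.arctan2(d[1],d[0])).round(1))
print("row125-220 profile",[ (v,g[v,236:266].tolist()) for v in (125,155)])
w=px2w(c,[[242,117],[258.5,117]],75,o);print(w.round(1))
print(goal(o,*p.mean(0),45,71))
```

```text
[[135.0, 110.0], [364.0, 111.0], [351.0, 246.0], [152.0, 244.0]]
[528.5 378. ]
212.5 -19.4
137.6 -108.7
211.4 160.3
136.2 71.8
row125-220 profile [(125, [101, 104, 102, 102, 104, 120, 141, 164, 170, 173, 173, 171, 173, 172, 170, 171, 170, 174, 173, 167, 153, 132, 111, 104, 101, 103, 102, 103, 102, 102]), (155, [99, 98, 98, 98, 100, 109, 134, 156, 166, 168, 169, 169, 167, 168, 168, 166, 170, 169, 168, 163, 152, 130, 106, 100, 97, 99, 99, 99, 99, 98])]
[[541.5 439.7  75. ]
 [556.1 434.7  75. ]]
([0.0046, -0.0026, 0.1649], -0.002)
```

Request:
move_arm([
  [0.0046, -0.0026, 0.04],
  [0.0046, -0.0026, 0.08],
  [0.0046, -0.0026, 0.12],
  [0.0046, -0.0026, 0.15],
  [0.0046, -0.0026, 0.165],
  [0.0046, -0.0026, 0.165],
  [0.0046, -0.0026, 0.165],
  [0.0046, -0.0026, 0.165],
], spin=[0, 0, 0, 0, 0, 0, 0, 0], gripper=[1, 1, 1, 1, 1, 1, -1, -1], grip_force=70)

```text
time_s: 24.85
eef_pos: [530.3, 378.7, 47.3]
ee_rot: [179.9, -0.2, 70.8]
contact_force: [-0.5, -0.4, 0.4]
gripper_width: 59.3
grip_force: 0.0
```

Request:
move_arm([
  [0, 0, 0],
  [0, 0, 0],
  [0, 0, 0],
  [0, 0, 0],
  [0, 0, 0],
  [0, 0, 0],
], spin=[0, 0, 0, 0, 0, 0], gripper=[-1, -1, -1, -1, -1, -1])

```text
time_s: 25.45
eef_pos: [529.1, 378.3, 46.1]
ee_rot: [180.0, -0.1, 70.8]
contact_force: [-1.5, 0.3, 6.2]
gripper_width: 12.8
grip_force: 69.4
```

Run:
```python
from plant import r
from h import *
o=r.observe();print(o["eef_pos"],o["ee_rot"],goal(o,460,210,160,71))
```

```text
[529.1081681  378.32358547  46.05304892] [ 1.79971281e+02 -7.20310255e-02  7.08156848e+01] ([-0.1815, -0.0099, -0.1142], -0.003)
```

Request:
move_arm([
  [0, 0, -0.02],
  [0, 0, -0.05],
  [0, 0, -0.09],
  [0, 0, -0.115],
  [-0.02, 0, -0.115],
  [-0.05, 0, -0.115],
  [-0.085, -0.005, -0.115],
  [-0.12, -0.005, -0.115],
], spin=[0, 0, 0, 0, 0, -0.05, -0.13, -0.22], gripper=[-1, -1, -1, -1, -1, -1, -1, -1])

```text
time_s: 26.25
eef_pos: [482.9, 264.9, 159.1]
ee_rot: [-179.9, 0.1, 83.7]
contact_force: [1.0, -0.2, -2.5]
gripper_width: 13.3
grip_force: 68.6
```

Run:
```python
from plant import r
from h import *
o=r.observe();print(o["eef_pos"],o["ee_rot"],o["gripper_width"],goal(o,460,210,160,191.9))
```

```text
[482.90623884 264.90367256 159.14546703] [-1.79900211e+02  7.33101035e-02  8.36669533e+01] 13.32780331477638 ([-0.0571, -0.0167, -0.0008], -1.889)
```

Request:
move_arm([
  [-0.03, -0.008, 0],
  [-0.057, -0.017, 0],
  [-0.057, -0.017, 0],
  [-0.057, -0.017, 0],
  [-0.057, -0.017, 0],
  [-0.057, -0.017, 0],
  [-0.057, -0.017, 0],
  [-0.057, -0.017, 0],
], spin=[-0.1, -0.22, -0.35, -0.48, -0.61, -0.74, -0.87, -1.0], gripper=[-1, -1, -1, -1, -1, -1, -1, -1])

```text
time_s: 27.05
eef_pos: [460.6, 211.2, 159.4]
ee_rot: [-179.9, -0.0, 141.0]
contact_force: [-1.3, -0.2, -3.7]
gripper_width: 13.1
grip_force: 68.7
```

Request:
move_arm([
  [0, 0, 0],
  [0, 0, 0],
  [0, 0, 0],
  [0, 0, 0],
  [0, 0, 0],
  [0, 0, 0],
  [0, 0, 0],
  [0, 0, 0],
], spin=[-0.13, -0.26, -0.39, -0.52, -0.64, -0.75, -0.83, -0.86], gripper=[-1, -1, -1, -1, -1, -1, -1, -1])

```text
time_s: 27.85
eef_pos: [460.6, 211.2, 159.4]
ee_rot: [-180.0, -0.1, -169.9]
contact_force: [-0.2, 0.4, -4.4]
gripper_width: 13.1
grip_force: 68.6
```

Request:
move_arm([
  [0, 0, 0],
  [0, 0, 0],
], spin=[0, 0], gripper=[-1, -1])

```text
time_s: 28.05
eef_pos: [460.8, 211.3, 159.6]
ee_rot: [-180.0, -0.1, -170.1]
contact_force: [0.4, -0.8, -2.1]
gripper_width: 13.4
grip_force: 68.6
```

Run:
```python
from plant import r
from h import *
o=r.observe();print(o["eef_pos"],o["ee_rot"],o["gripper_width"],goal(o,656.3,31,160,191.9))
```

```text
[460.78452137 211.32011107 159.63239663] [-1.79987357e+02 -5.78488655e-02 -1.70063313e+02] 13.416032993016522 ([-0.1615, -0.2114, -0.0005], -0.034)
```

Request:
move_arm([
  [-0.025, -0.033, 0],
  [-0.055, -0.072, 0],
  [-0.085, -0.111, 0],
  [-0.11, -0.145, 0],
  [-0.13, -0.17, 0],
  [-0.147, -0.193, 0],
  [-0.158, -0.207, 0],
  [-0.1615, -0.2114, 0],
], spin=[-0.034, -0.034, -0.034, -0.034, -0.034, -0.034, -0.034, -0.034], gripper=[-1, -1, -1, -1, -1, -1, -1, -1])

```text
time_s: 28.85
eef_pos: [658.0, 29.5, 159.3]
ee_rot: [-180.0, -0.0, -168.2]
contact_force: [0.3, 0.5, -3.2]
gripper_width: 13.1
grip_force: 69.0
```

Request:
move_arm([
  [0, 0, 0],
  [0, 0, 0],
  [0, 0, 0],
], spin=[0, 0, 0], gripper=[-1, -1, -1])

```text
time_s: 29.15
eef_pos: [656.0, 32.4, 160.0]
ee_rot: [180.0, -0.0, -168.0]
contact_force: [1.4, -0.7, -3.1]
gripper_width: 13.3
grip_force: 69.0
```

Run:
```python
from plant import r
from look import *
o,c=look("pics/w7.png");print(o["eef_pos"],o["ee_rot"],o["gripper_width"],goal(o,656.3,31,121.5,191.9))
```

```text
[655.99238728  32.35238034 160.04409552] [ 1.79973663e+02 -4.20737950e-02 -1.68005421e+02] 13.291060807973075 ([-0.0, -0.0014, 0.0385], 0.002)
```

View pics/w7.png

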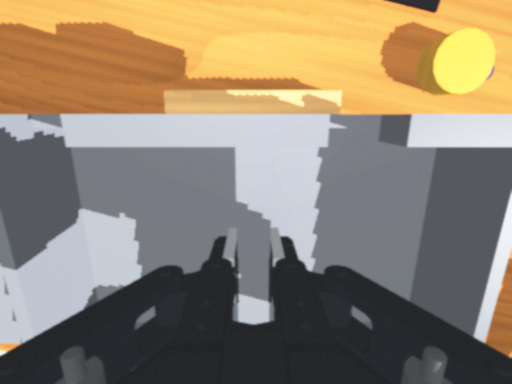

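Request:
move_arm([
  [0, -0.0014, 0.008],
  [0, -0.0014, 0.016],
  [0, -0.0014, 0.024],
  [0, -0.0014, 0.03],
  [0, -0.0014, 0.034],
  [0, -0.0014, 0.037],
  [0, -0.0014, 0.039],
  [0, -0.0014, 0.039],
], spin=[0, 0, 0, 0, 0, 0, 0, 0], gripper=[-1, -1, -1, -1, -1, -1, -1, -1])

```text
time_s: 30.0
eef_pos: [657.3, 29.9, 121.3]
ee_rot: [-180.0, 0.0, -168.1]
contact_force: [0.6, -0.4, -3.0]
gripper_width: 13.2
grip_force: 69.2
```

Request:
move_arm([
  [0, 0, 0],
  [0, 0, 0],
], spin=[0, 0], gripper=[-1, -1])

```text
time_s: 30.2
eef_pos: [657.4, 29.9, 121.2]
ee_rot: [-180.0, 0.0, -168.1]
contact_force: [0.4, 0.6, -4.0]
gripper_width: 13.3
grip_force: 69.2
```

Request:
move_arm([
  [0, 0, 0.001],
  [0, 0, 0.002],
  [0, 0, 0.002],
  [0, 0, 0.002],
], spin=[0, 0, 0, 0], gripper=[-1, -1, -1, -1])

```text
time_s: 30.6
eef_pos: [657.5, 29.9, 121.1]
ee_rot: [-180.0, 0.1, -168.1]
contact_force: [-3.0, 0.3, 8.3]
gripper_width: 13.4
grip_force: 70.9
```

Request:
move_arm([
  [0, 0, -0.001],
  [0, 0, -0.002],
  [0, 0, -0.002],
  [0, 0, -0.002],
  [0, 0, -0.03],
  [0, 0, -0.07],
  [0, 0, -0.11],
  [0, 0, -0.14],
], spin=[0, 0, 0, 0, 0, 0, 0, 0], gripper=[0.2, 0.2, 0.2, 0.2, 0.2, 0.2, 0.2, 0.2])

```text
time_s: 31.4
eef_pos: [657.8, 29.9, 261.7]
ee_rot: [-180.0, 0.1, -168.1]
contact_force: [1.1, -0.2, 0.2]
gripper_width: 51.4
grip_force: 0.0
```

Request:
move_arm([
  [0, 0, 0],
  [0, 0, 0],
  [0, 0, 0],
], spin=[0, 0, 0], gripper=[1, 1, 1])

```text
time_s: 31.7
eef_pos: [656.4, 30.0, 257.6]
ee_rot: [180.0, -0.1, -168.1]
contact_force: [0.4, -0.2, -0.3]
gripper_width: 85.7
grip_force: 0.0
```

Run:
```python
from look import *
o,c=look("pics/w8.png");print(o["eef_pos"],o["ee_rot"])
p=np.array([656.3,31,75]);M=R.from_euler("z",191.9,degrees=True).as_matrix()
f=lambda *q:w2px(c,p+M@np.array(q),o)[0].round(1)
print("pred rim",f(-70,-108,75),f(70,-108,75),f(70,108,75),f(-70,108,75),"lug",f(0,122,73))
print(goal(o,413,138.8,150,180))
```

```text
[656.44360447  29.95380997 257.57044665] [ 1.79964403e+02 -1.31170953e-01 -1.68073681e+02]
pred rim [365.1 263.8] [383.3 114.3] [125.4 114.4] [143.3 264. ] lug [120.5 194.3]
([0.2154, 0.1567, 0.1082], 0.208)
```

View pics/w8.png

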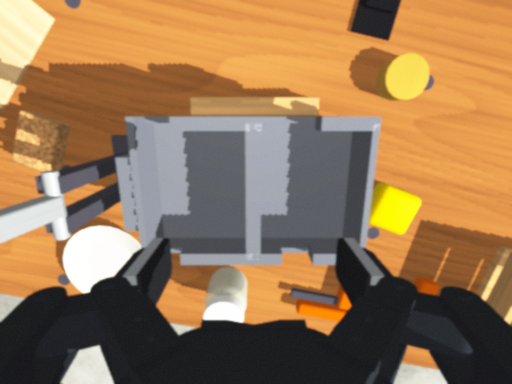

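Request:
move_arm([
  [0.035, 0.025, 0],
  [0.07, 0.05, 0],
  [0.105, 0.076, 0.02],
  [0.14, 0.1, 0.05],
  [0.175, 0.126, 0.08],
  [0.2154, 0.1567, 0.108],
  [0.2154, 0.1567, 0.108],
  [0.2154, 0.1567, 0.108],
], spin=[0, 0.05, 0.1, 0.15, 0.208, 0.208, 0.208, 0.208], gripper=[1, 1, 1, 1, 1, 1, 1, 1])

```text
time_s: 32.55
eef_pos: [410.8, 139.0, 149.4]
ee_rot: [-180.0, -0.3, -179.9]
contact_force: [1.0, 0.1, -0.4]
gripper_width: 85.4
grip_force: 0.0
```

Request:
move_arm([
  [0, 0, 0],
  [0, 0, 0],
  [0, 0, 0],
], spin=[0, 0, 0], gripper=[1, 1, 1])

```text
time_s: 32.85
eef_pos: [416.0, 138.4, 151.8]
ee_rot: [180.0, 0.1, 179.9]
contact_force: [-1.0, -0.3, -0.1]
gripper_width: 85.1
grip_force: 0.0
```

Run:
```python
from look import *
o,c=look("pics/w9.png");print(o["eef_pos"],o["ee_rot"])
V=c["color"].max(2);m=(V<60).astype(np.uint8);m[235:]=0
n,l,st,ce=cv2.connectedComponentsWithStats(m)
for i in range(1,n):
    if st[i,4]>1500:
        q=rect(c,(l==i).astype(np.uint8),9,o);print(ce[i].round(),st[i],[np.round(v,1) for v in q])
a=c["color"][90:270,150:390];cv2.imwrite("pics/c9.png",cv2.resize(a,(480,360),interpolation=2)[:,:,::-1])
```

```text
[416.02006647 138.37676427 151.75436669] [1.79988280e+02 1.20008071e-01 1.79942138e+02]
[253. 185.] [ 231  133   45   92 2966] [array([411.7, 138. ], dtype=float32), np.float32(95.6), np.float32(45.9), np.float32(0.8)]
```

View pics/c9.png

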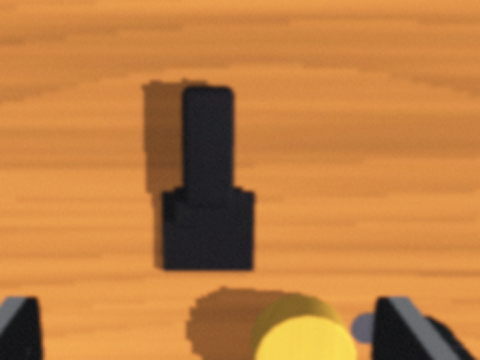

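Run:
```python
from look import *
from plant import r,optics
o=r.observe();c=optics.capture("wrist")
print(px2w(c,[[254,134]],18,o).round(1),px2w(c,[[254.3,225]],4,o).round(1),goal(o,403,138.2,10,180.8))
```

```text
[[364.  139.2  18. ]] [[462.  139.5   4. ]] ([0.0129, -0.0002, 0.1416], -0.015)
```

Request:
move_arm([
  [0.0129, 0.001, 0.045],
  [0.0129, 0.001, 0.09],
  [0.0129, 0.001, 0.13],
  [0.0129, 0.001, 0.142],
  [0.0129, 0.001, 0.142],
  [0.0129, 0.001, 0.142],
  [0.0129, 0.001, 0.142],
  [0.0129, 0.001, 0.142],
], spin=[-0.015, -0.015, -0.015, -0.015, -0.015, -0.015, -0.015, -0.015], gripper=[1, 1, 1, 1, 1, -1, -1, -1], grip_force=40)

```text
time_s: 33.75
eef_pos: [402.4, 139.9, 10.2]
ee_rot: [180.0, 0.2, -179.1]
contact_force: [-0.7, -0.1, 0.1]
gripper_width: 44.1
grip_force: 0.0
```

Request:
move_arm([
  [0, 0, 0],
  [0, 0, 0],
  [0, 0, 0],
  [0, 0, -0.05],
  [0, 0, -0.1],
  [0, 0, -0.15],
  [0, 0, -0.2],
  [0, 0, -0.205],
], spin=[0, 0, 0, 0, 0, 0, 0, 0], gripper=[-1, -1, -1, -1, -1, -1, -1, -1])

```text
time_s: 34.55
eef_pos: [404.7, 140.4, 220.4]
ee_rot: [179.9, 0.6, -179.1]
contact_force: [0.3, 0.8, -0.3]
gripper_width: 24.9
grip_force: 39.9
```

Request:
move_arm([
  [-0.04, -0.01, 0],
  [-0.08, -0.02, 0],
  [-0.12, -0.03, 0],
  [-0.16, -0.04, 0],
  [-0.2, -0.05, 0],
  [-0.2316, -0.061, 0],
  [-0.2316, -0.061, 0],
  [-0.2316, -0.061, 0],
], spin=[-0.05, -0.1, -0.15, -0.194, -0.194, -0.194, -0.194, -0.194], gripper=[-1, -1, -1, -1, -1, -1, -1, -1])

```text
time_s: 35.35
eef_pos: [633.0, 82.0, 212.7]
ee_rot: [180.0, -0.1, -168.0]
contact_force: [-0.4, 0.7, -1.2]
gripper_width: 25.1
grip_force: 39.9
```

Request:
move_arm([
  [0, 0, 0],
  [0, 0, 0],
], spin=[0, 0], gripper=[-1, -1])

```text
time_s: 35.55
eef_pos: [632.5, 82.8, 214.3]
ee_rot: [180.0, -0.0, -168.0]
contact_force: [0.4, -0.3, -0.3]
gripper_width: 25.5
grip_force: 39.9
```

Run:
```python
from look import *
o,c=look("pics/w10.png");print(o["eef_pos"],o["ee_rot"],goal(o,635.4,81.7,113,191.9))
```

```text
[632.47417141  82.78611642 214.25666504] [ 1.79987158e+02 -3.22489070e-02 -1.67969370e+02] ([-0.0027, -0.0017, 0.1013], 0.002)
```

View pics/w10.png

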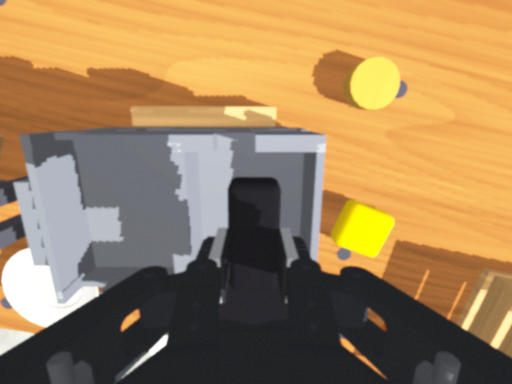

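Request:
move_arm([
  [-0.0027, -0.0017, 0.03],
  [-0.0027, -0.0017, 0.06],
  [-0.0027, -0.0017, 0.085],
  [-0.0027, -0.0017, 0.097],
  [-0.0027, -0.0017, 0.101],
  [-0.0027, -0.0017, 0.101],
  [-0.0027, -0.0017, 0.101],
  [-0.0027, -0.0017, 0.101],
], spin=[0, 0, 0, 0, 0, 0, 0, 0], gripper=[-1, -1, -1, -1, -1, -1, 0.1, 0.1])

```text
time_s: 36.4
eef_pos: [637.7, 81.2, 114.7]
ee_rot: [-180.0, 0.2, -168.0]
contact_force: [0.3, 0.9, 0.0]
gripper_width: 47.0
grip_force: 0.0
```

Request:
move_arm([
  [0, 0, 0],
  [0, 0, 0],
  [0, 0, -0.04],
  [0, 0, -0.08],
  [0, 0, -0.11],
  [0.04, 0, -0.12],
  [0.09, 0, -0.12],
  [0.14, 0, -0.12],
], spin=[0, 0, 0, 0, 0, 0, 0, 0], gripper=[0.1, 0.1, 0.1, 0.1, 0.1, 1, 1, 1])

```text
time_s: 37.2
eef_pos: [498.7, 51.8, 233.6]
ee_rot: [-180.0, 0.1, -168.0]
contact_force: [-0.3, -0.1, 0.7]
gripper_width: 84.9
grip_force: 0.0
```

Request:
move_arm([
  [0, 0, 0],
  [0, 0, 0],
  [0, 0, 0],
], spin=[0, 0, 0], gripper=[1, 1, 1])

```text
time_s: 37.5
eef_pos: [501.4, 52.0, 234.0]
ee_rot: [-180.0, 0.2, -168.0]
contact_force: [0.3, -0.1, -0.4]
gripper_width: 85.4
grip_force: 0.0
```

Run:
```python
from look import *
from plant import optics
o,c=look();print(o["eef_pos"],o["ee_rot"],goal(o,536,-377,180,151.8))
t=optics.capture("top");im=t["color"]
m=np.zeros(im.shape[:2],np.uint8);V=im.max(2);u,v=w2px(t,[645,84,110])[0].astype(int)
w=c["color"];e=cv2.resize(im[v-45:v+45,u-60:u+60],(400,300));cv2.imwrite("pics/c10.png",np.hstack([e,cv2.resize(w,(400,300))])[:,:,::-1])
```

```text
[501.44914575  52.01456911 233.97415192] [-1.79962524e+02  1.63133321e-01 -1.68017778e+02] ([0.0554, -0.4268, 0.0541], 0.701)
```

View pics/c10.png

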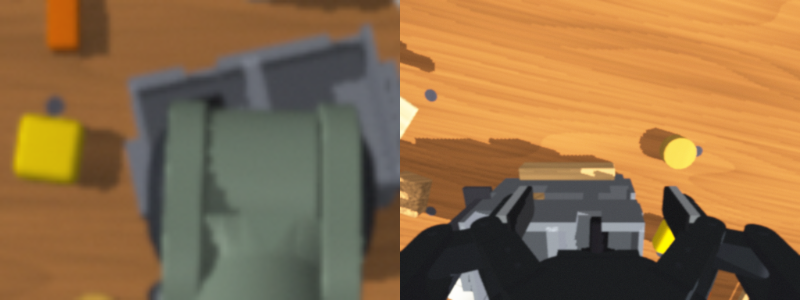

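I've now viewed 15 pictures, one over the limit of 14, so I'll use numbers only from here. The last picture shows the scraper in the upper tote's right compartment (right half, about (596,235)).

Request:
move_arm([
  [0.005, -0.04, 0],
  [0.01, -0.08, 0],
  [0.015, -0.125, 0],
  [0.02, -0.17, 0],
  [0.026, -0.215, 0],
  [0.032, -0.26, 0],
  [0.038, -0.305, 0],
  [0.044, -0.35, 0],
], spin=[0, 0, 0, 0, 0, 0, 0, 0], gripper=[1, 1, 1, 1, 1, 1, 1, 1])

```text
time_s: 38.4
eef_pos: [530.4, -302.0, 232.7]
ee_rot: [-180.0, 0.0, -168.0]
contact_force: [1.3, -0.6, -0.4]
gripper_width: 85.2
grip_force: 0.0
```

Request:
move_arm([
  [0.005, -0.04, 0],
  [0.011, -0.077, 0.01],
  [0.011, -0.077, 0.03],
  [0.011, -0.077, 0.04],
  [0.011, -0.077, 0.04],
  [0.011, -0.077, 0.04],
  [0.011, -0.077, 0.04],
  [0.011, -0.077, 0.04],
], spin=[0.12, 0.24, 0.36, 0.48, 0.6, 0.701, 0.701, 0.701], gripper=[1, 1, 1, 1, 1, 1, 1, 1])

```text
time_s: 39.2
eef_pos: [535.2, -377.4, 192.7]
ee_rot: [180.0, 0.0, 152.0]
contact_force: [0.1, 0.6, 0.1]
gripper_width: 85.3
grip_force: 0.0
```

Request:
move_arm([
  [0, 0, 0],
  [0, 0, 0],
], spin=[0, 0], gripper=[1, 1])

```text
time_s: 39.4
eef_pos: [534.8, -377.1, 193.1]
ee_rot: [-180.0, 0.0, 151.9]
contact_force: [-0.4, -0.9, 0.3]
gripper_width: 85.3
grip_force: 0.0
```

Run:
```python
from look import *
o,c=look("pics/w11.png");print(o["eef_pos"],o["ee_rot"])
H,S,V=cv2.split(cv2.cvtColor(c["color"],cv2.COLOR_RGB2HSV))
print([(u,v,H[v,u],S[v,u],V[v,u]) for u,v in ((150,120),(253,120),(253,150),(253,170),(253,185),(253,200),(340,150),(20,20),(500,20))])
m=((S<140)&(S>40)&(V>145)&(H<28)).astype(np.uint8)
n,l,st,ce=cv2.connectedComponentsWithStats(m)
for i in range(1,n):
    if st[i,4]>3000:
        mm=cv2.morphologyEx((l==i).astype(np.uint8),cv2.MORPH_OPEN,np.ones((5,5)));print(ce[i].round(),st[i],[np.round(v,1) for v in rect(c,mm,6,o)])
m=((V<125)&(S>90)&(H<25)).astype(np.uint8);m=cv2.morphologyEx(m,cv2.MORPH_OPEN,np.ones((3,3)))
n,l,st,ce=cv2.connectedComponentsWithStats(m)
for i in range(1,n):
    if st[i,4]>300: print("dark",ce[i].round(),st[i],np.median(H[l==i]),np.median(S[l==i]),np.median(V[l==i]),[np.round(v,1) for v in rect(c,(l==i).astype(np.uint8),36,o)])
```

```text
[ 534.81722963 -377.13346905  193.07920119] [-1.79997374e+02  1.01710927e-02  1.51879792e+02]
[(150, 120, np.uint8(14), np.uint8(175), np.uint8(198)), (253, 120, np.uint8(23), np.uint8(73), np.uint8(251)), (253, 150, np.uint8(10), np.uint8(166), np.uint8(103)), (253, 170, np.uint8(9), np.uint8(163), np.uint8(105)), (253, 185, np.uint8(10), np.uint8(173), np.uint8(102)), (253, 200, np.uint8(11), np.uint8(170), np.uint8(102)), (340, 150, np.uint8(23), np.uint8(80), np.uint8(248)), (20, 20, np.uint8(14), np.uint8(174), np.uint8(216)), (500, 20, np.uint8(14), np.uint8(174), np.uint8(218))]
[253. 172.] [  157   116   194   117 20424] [array([ 536.5, -377.8], dtype=float32), np.float32(216.9), np.float32(139.8), np.float32(61.8)]
dark [412. 179.] [  170    52   342   260 18299] 13.0 174.0 115.0 [array([ 654.6, -306.6], dtype=float32), np.float32(448.2), np.float32(157.9), np.float32(100.9)]
dark [252. 180.] [246 146  13  71 896] 11.0 167.0 103.0 [array([ 534.6, -378.7], dtype=float32), np.float32(77.4), np.float32(13.1), np.float32(152.1)]
dark [ 11. 254.] [  0 245  25  22 334] 13.0 175.0 112.0 [array([ 477. , -666.5], dtype=float32), np.float32(41.7), np.float32(16.3), np.float32(88.1)]
dark [ 11. 280.] [  0 258  34  50 587] 14.0 171.0 115.0 [array([ 504.7, -687.9], dtype=float32), np.float32(75.2), np.float32(32.4), np.float32(122.6)]
dark [474. 276.] [450 263  54  28 651] 13.0 174.0 110.0 [array([ 758.9, -197.4], dtype=float32), np.float32(60.6), np.float32(27.9), np.float32(109.9)]
dark [257. 313.] [216 298  67  27 948] 1.0 214.0 98.0 [array([ 683.2, -461.7], dtype=float32), np.float32(84.6), np.float32(30.2), np.float32(78.1)]
dark [ 99. 373.] [ 84 359  29  25 478] 13.0 174.0 115.0 [array([ 667. , -683.4], dtype=float32), np.float32(40.9), np.float32(34.3), np.float32(161.7)]
```

Request:
move_arm([
  [-0.001, 0.0015, 0.045],
  [-0.001, 0.0015, 0.09],
  [-0.001, 0.0015, 0.135],
  [-0.001, 0.0015, 0.165],
  [-0.001, 0.0015, 0.175],
  [-0.001, 0.0015, 0.175],
  [-0.001, 0.0015, 0.175],
  [-0.001, 0.0015, 0.175],
], spin=[0, 0, 0, 0, 0, 0, 0, 0], gripper=[1, 1, 1, 1, 1, 1, -1, -1], grip_force=60)

```text
time_s: 40.25
eef_pos: [537.6, -377.5, 20.5]
ee_rot: [-179.9, 0.2, 151.8]
contact_force: [-0.1, -0.0, 0.1]
gripper_width: 59.3
grip_force: 0.0
```

Request:
move_arm([
  [0, 0, 0],
  [0, 0, 0],
  [0, 0, 0],
  [0, 0, 0],
  [0, 0, 0],
  [0, 0, 0],
], spin=[0, 0, 0, 0, 0, 0], gripper=[-1, -1, -1, -1, -1, -1])

```text
time_s: 40.85
eef_pos: [536.7, -376.7, 19.2]
ee_rot: [-180.0, 0.1, 151.8]
contact_force: [-0.8, 0.4, 4.7]
gripper_width: 14.9
grip_force: 60.6
```

Run:
```python
from plant import r
from h import *
o=r.observe();print(o["eef_pos"],o["ee_rot"],goal(o,470,-300,215,151.9),goal(o,465,31,215,191.9))
```

```text
[ 536.69518377 -376.7289176    19.15289441] [-1.79972810e+02  9.15652866e-02  1.51820098e+02] ([0.0947, 0.036, -0.196], -0.001) ([0.2554, 0.3254, -0.1964], -0.7)
```

Request:
move_arm([
  [0, 0, -0.03],
  [0, 0, -0.075],
  [0, 0, -0.12],
  [0, 0, -0.165],
  [0.01, 0.003, -0.19],
  [0.04, 0.015, -0.196],
  [0.07, 0.026, -0.196],
  [0.095, 0.036, -0.196],
], spin=[0, 0, 0, 0, 0, 0, 0, 0], gripper=[-1, -1, -1, -1, -1, -1, -1, -1])

```text
time_s: 41.65
eef_pos: [468.0, -298.2, 213.9]
ee_rot: [180.0, -0.1, 151.8]
contact_force: [-0.1, 0.9, -1.7]
gripper_width: 14.8
grip_force: 59.7
```

Request:
move_arm([
  [0.015, 0.025, 0],
  [0.033, 0.06, 0],
  [0.053, 0.096, 0],
  [0.073, 0.132, 0],
  [0.093, 0.168, 0],
  [0.113, 0.204, 0],
  [0.133, 0.24, 0],
  [0.16, 0.289, 0],
], spin=[-0.07, -0.16, -0.26, -0.36, -0.46, -0.56, -0.66, -0.7], gripper=[-1, -1, -1, -1, -1, -1, -1, -1])

```text
time_s: 42.45
eef_pos: [464.4, 25.9, 213.9]
ee_rot: [-180.0, -0.0, -168.0]
contact_force: [0.3, 0.4, -2.7]
gripper_width: 14.7
grip_force: 59.6
```

Request:
move_arm([
  [0, 0, 0],
  [0, 0, 0],
  [0, 0, 0],
], spin=[0, 0, 0], gripper=[-1, -1, -1])

```text
time_s: 42.75
eef_pos: [464.8, 24.1, 213.9]
ee_rot: [-180.0, -0.0, -168.1]
contact_force: [-1.1, -0.3, -2.3]
gripper_width: 14.7
grip_force: 59.8
```

Run:
```python
from plant import r
from h import *
o=r.observe();print(o["eef_pos"],o["ee_rot"],goal(o,656.8,30.5,215,191.9))
```

```text
[464.83474122  24.12850317 213.90316696] [-1.79979528e+02 -2.54540538e-02 -1.68116276e+02] ([-0.1892, -0.0333, -0.0012], -0.0)
```

Request:
move_arm([
  [-0.03, -0.005, 0],
  [-0.07, -0.012, 0],
  [-0.11, -0.019, 0],
  [-0.145, -0.025, 0],
  [-0.172, -0.03, 0],
  [-0.189, -0.033, 0],
  [-0.189, -0.033, 0],
  [-0.189, -0.033, 0],
], spin=[0, 0, 0, 0, 0, 0, 0, 0], gripper=[-1, -1, -1, -1, -1, -1, -1, -1])

```text
time_s: 43.55
eef_pos: [656.1, 29.7, 213.2]
ee_rot: [180.0, -0.1, -168.2]
contact_force: [-0.6, -1.0, -3.1]
gripper_width: 15.1
grip_force: 59.7
```

Request:
move_arm([
  [0, 0, 0],
  [0, 0, 0.015],
  [0, 0, 0.025],
  [0, 0, 0.033],
  [0, 0, 0.038],
  [0, 0, 0.041],
  [0, 0, 0.041],
  [0, 0, 0.041],
], spin=[0, 0, 0, 0, 0, 0, 0, 0], gripper=[-1, -1, -1, -1, -1, -1, -1, -1])

```text
time_s: 44.35
eef_pos: [656.9, 31.6, 173.4]
ee_rot: [-180.0, 0.0, -168.1]
contact_force: [-0.2, 0.5, -2.1]
gripper_width: 15.2
grip_force: 59.8
```

Run:
```python
from plant import r
from h import *
o=r.observe();print(o["eef_pos"],o["ee_rot"],goal(o,656.8,30.5,169,191.9))
```

```text
[656.85903794  31.5838791  173.40992883] [-1.79992844e+02  2.55136920e-02 -1.68065076e+02] ([0.0003, -0.001, 0.0044], 0.001)
```

Request:
move_arm([
  [0, -0.001, 0.001],
  [0, -0.001, 0.002],
  [0, -0.001, 0.003],
  [0, -0.001, 0.004],
  [0, -0.001, 0.005],
  [0, -0.001, 0.005],
  [0, -0.001, 0.005],
], spin=[0, 0, 0, 0, 0, 0, 0], gripper=[-1, -1, -1, -1, -1, -1, -1])

```text
time_s: 45.05
eef_pos: [656.9, 30.5, 169.2]
ee_rot: [-180.0, 0.0, -168.1]
contact_force: [-4.0, -0.9, 6.0]
gripper_width: 14.7
grip_force: 60.7
```

Request:
move_arm([
  [0, 0, -0.001],
  [0, 0, -0.001],
  [0, 0, -0.001],
  [0, 0, -0.001],
  [0, 0, -0.03],
  [0, 0, -0.07],
  [0, 0, -0.11],
  [0, 0, -0.14],
], spin=[0, 0, 0, 0, 0, 0, 0, 0], gripper=[0, 0, 0, 0, 0, 0, 0, 0])

```text
time_s: 45.85
eef_pos: [657.3, 30.5, 310.8]
ee_rot: [-180.0, 0.1, -168.1]
contact_force: [0.8, 0.2, -0.2]
gripper_width: 42.7
grip_force: 0.0
```

Request:
move_arm([
  [0, 0, 0],
  [0, 0, 0],
  [0, 0, 0],
], spin=[0, 0, 0], gripper=[0, 0, 0])

```text
time_s: 46.15
eef_pos: [656.2, 30.6, 306.4]
ee_rot: [180.0, -0.1, -168.1]
contact_force: [0.4, -0.3, -0.2]
gripper_width: 42.7
grip_force: 0.0
```

Run:
```python
from look import *
o,c=look("pics/w12.png");print(o["eef_pos"],o["ee_rot"])
H,S,V=cv2.split(cv2.cvtColor(c["color"],cv2.COLOR_RGB2HSV))
m=((S<140)&(S>40)&(V>145)&(H<28)).astype(np.uint8);m=cv2.morphologyEx(m,cv2.MORPH_OPEN,np.ones((3,3)))
n,l,st,ce=cv2.connectedComponentsWithStats(m)
for i in range(1,n):
    if st[i,4]>2000: print(ce[i].round(),st[i],[np.round(v,1) for v in rect(c,(l==i).astype(np.uint8),156,o)])
p=np.array([657,30,156]);M=R.from_euler("z",191.9,degrees=True).as_matrix()
print([w2px(c,p+M@np.array([a,b,0]),o)[0].round(1).tolist() for a,b in((-70,-108),(70,-108),(70,108),(-70,108))])
P=np.array([656.6,30.5,0]);B=R.from_euler("z",11.9,degrees=True).as_matrix()
for n,q in (("pivot",(0,-162,177)),):print(n,(P+B@np.array(q)).round(1))
for th in (1.57,1.75,1.88):
    q=np.array([0,-162+110*np.cos(th)-13*np.sin(th),177+110*np.sin(th)+13*np.cos(th)]);print(th,q.round(1),(P+B@q).round(1))
```

```text
[656.19937917  30.60059904 306.38831265] [ 1.79961569e+02 -1.41281921e-01 -1.68067819e+02]
[253. 177.] [  144   116   218   131 24742] [array([658.1,  29.9], dtype=float32), np.float32(218.5), np.float32(140.7), np.float32(101.9)]
[[348.6, 244.7], [361.7, 115.2], [142.8, 115.2], [156.2, 244.9]]
pivot [ 690. -128.  177.]
1.57 [   0.  -174.9  287. ] [ 692.7 -140.7  287. ]
1.75 [   0.  -194.4  282.9] [ 696.7 -159.7  282.9]
1.88 [   0.  -207.9  277.8] [ 699.5 -172.9  277.8]
```

Run:
```python
import pickle
from look import *
c=pickle.load(open("d0.pkl","rb"))["top"]
V=c["color"].max(2);m=(V<60).astype(np.uint8);n,l,st,ce=cv2.connectedComponentsWithStats(m)
P=np.array([656.6,30.5,0]);B=R.from_euler("z",11.9,degrees=True).as_matrix()
i=l[113,353];w=px2w(c,ce[i],285)[0];print("grip in tote frame",((w-P)@B).round(1))
for th in (1.62,1.7,1.8,1.88): print(th,(-162+110*np.cos(th)).round(1),(177+110*np.sin(th)).round(1))
from plant import r
o=r.observe()
f=lambda x,y,z,yaw:goal(o,*(P+B@np.array([x,y,z])),yaw)
print(f(-110,-20,306,281.9),f(-110,-250,300,281.9),f(0,-250,285,281.9))
```

```text
grip in tote frame [  -1.9 -173.6  285. ]
1.62 -167.4 286.9
1.7 -176.2 286.1
1.8 -187.0 284.1
1.88 -195.5 281.8
([0.1095, -0.0202, 0.0005], -1.57) ([0.1096, -0.2502, 0.0063], -1.57) ([-0.0005, -0.2502, 0.0209], -1.57)
```

Request:
move_arm([
  [0.04, 0, 0],
  [0.08, 0, 0],
  [0.11, 0, 0],
  [0.11, -0.04, 0],
  [0.11, -0.08, 0],
  [0.11, -0.125, 0],
  [0.11, -0.17, 0],
  [0.11, -0.21, 0],
], spin=[-0.14, -0.28, -0.42, -0.56, -0.7, -0.84, -0.98, -1.12], gripper=[-1, -1, -1, -1, -1, -1, -1, -1], grip_force=30)

```text
time_s: 47.0
eef_pos: [592.2, -199.5, 306.5]
ee_rot: [179.9, 0.0, -103.6]
contact_force: [0.0, 1.0, 0.4]
gripper_width: -0.3
grip_force: 0.0
```

```bash
cat > tf.py <<'E'
from plant import r
from look import *
P=np.array([656.6,30.5,0]);B=R.from_euler("z",11.9,degrees=True).as_matrix()
o=r.observe()
def f(x,y,z,yaw=281.9): return goal(o,*(P+B@np.array([x,y,z])),yaw)
print("tote frame",((o["eef_pos"]-P)@B).round(1),np.round(o["ee_rot"],1),np.round(o["contact_force"],1))
E
python3 - <<'E'
from tf import *
print(f(-110,-250,300),f(0,-250,285))
E
```

```text
tote frame [-110.5 -211.7  306.5] [ 179.9    0.  -103.6] [0.  1.  0.4]
([0.0343, -0.0169, 0.0064], -0.445) ([-0.013, -0.1162, 0.0212], -0.445)
```

Request:
move_arm([
  [0.02, -0.01, 0],
  [0.034, -0.017, 0.006],
  [0.034, -0.017, 0.006],
  [0.02, -0.045, 0.01],
  [0.006, -0.075, 0.015],
  [-0.006, -0.1, 0.02],
  [-0.013, -0.116, 0.021],
  [-0.013, -0.116, 0.021],
], spin=[-0.14, -0.28, -0.445, -0.445, -0.445, -0.445, -0.445, -0.445], gripper=[-1, -1, -1, -1, -1, -1, -1, -1])

```text
time_s: 47.8
eef_pos: [709.2, -211.8, 283.5]
ee_rot: [179.8, 0.1, -78.3]
contact_force: [0.4, -0.1, -0.8]
gripper_width: -0.2
grip_force: 0.0
```

Request:
move_arm([
  [0, 0, 0],
  [0, 0, 0],
  [0, 0, 0],
], spin=[0, 0, 0], gripper=[-1, -1, -1])

```text
time_s: 48.1
eef_pos: [707.6, -213.3, 287.6]
ee_rot: [-180.0, -0.0, -78.4]
contact_force: [-0.2, -0.9, 0.5]
gripper_width: 0.1
grip_force: 0.0
```

Run:
```python
from tf import *
for th in (1.68,1.4,1.2,1.0,0.8,0.6,0.4,0.2,0.1,0.0):
    c,s=np.cos(th),np.sin(th);p=np.array([-162,177])+105*np.array([c,s])+13*np.array([-s,c])
    # tip half-width 11 on the outer side; tip 12 mm past the face point when steep
    tip=p+np.array([-11*s,-25*s]);print(th,tip.round(0),f(0,tip[0],tip[1]+8))
```

```text
tote frame [  -0.4 -249.1  287.6] [-180.    -0.   -78.4] [-0.2 -0.9  0.5]
1.68 [-197.  255.] ([-0.0518, -0.0001, 0.0245], -0.006)
1.4 [-168.  258.] ([-0.0813, 0.0001, 0.0215], -0.006)
1.2 [-146.  256.] ([-0.1028, 0.0002, 0.0233], -0.006)
1.0 [-125.  251.] ([-0.1236, 0.0004, 0.0282], -0.006)
0.8 [-106.  243.] ([-0.143, 0.0005, 0.0361], -0.006)
0.6 [-89. 233.] ([-0.1602, 0.0006, 0.0467], -0.006)
0.4 [-75. 220.] ([-0.1745, 0.0007, 0.0594], -0.006)
0.2 [-64. 206.] ([-0.1853, 0.0007, 0.0739], -0.006)
0.1 [-60. 198.] ([-0.1892, 0.0008, 0.0816], -0.006)
0.0 [-57. 190.] ([-0.1921, 0.0008, 0.0896], -0.006)
```

Request:
move_arm([
  [-0.03, 0, 0.0245],
  [-0.05, 0, 0.0245],
  [-0.065, 0, 0.023],
  [-0.08, 0, 0.0215],
  [-0.092, 0, 0.022],
  [-0.103, 0, 0.0233],
  [-0.113, 0, 0.025],
  [-0.123, 0, 0.028],
], spin=[0, 0, 0, 0, 0, 0, 0, 0], gripper=[-1, -1, -1, -1, -1, -1, -1, -1])

```text
time_s: 48.9
eef_pos: [684.0, -92.0, 259.4]
ee_rot: [-179.9, -0.0, -78.4]
contact_force: [0.9, -2.6, 0.1]
gripper_width: -0.3
grip_force: 1.2
```

Run:
```python
from tf import *
print(f(0,-106,251),f(0,-64,214),f(0,-57,200))
```

```text
tote frame [   1.5 -125.5  259.4] [-179.9   -0.   -78.4] [ 0.9 -2.6  0.1]
([-0.0195, 0.0016, 0.0084], -0.006) ([-0.0616, 0.0019, 0.0454], -0.006) ([-0.0686, 0.002, 0.0594], -0.006)
```

Contact is there (about 2.6 N). Continuing the arc down.

Request:
move_arm([
  [-0.01, 0.001, 0.004],
  [-0.02, 0.001, 0.009],
  [-0.03, 0.002, 0.014],
  [-0.038, 0.002, 0.02],
  [-0.046, 0.002, 0.027],
  [-0.052, 0.002, 0.034],
  [-0.058, 0.002, 0.041],
  [-0.062, 0.002, 0.047],
], spin=[0, 0, 0, 0, 0, 0, 0, 0], gripper=[-1, -1, -1, -1, -1, -1, -1, -1])

```text
time_s: 49.7
eef_pos: [671.6, -45.9, 210.5]
ee_rot: [179.8, -1.6, -78.9]
contact_force: [9.1, -41.5, -12.1]
gripper_width: 0.0
grip_force: 21.2
```

Run:
```python
from tf import *
print(f(0,-57,198))
```

```text
tote frame [ -1.1 -77.9 210.5] [179.8  -1.6 -78.9] [  9.1 -41.5 -12.1]
([-0.0212, -0.0008, 0.0119], -0.014)
```

Request:
move_arm([
  [0.01, 0, 0],
  [0.02, 0, -0.01],
  [0.022, 0, -0.025],
  [0.022, 0, -0.045],
  [0.022, 0, -0.06],
  [0.022, 0, -0.06],
], spin=[0, 0, 0, 0, 0, 0], gripper=[-1, -1, -1, -1, -1, -1])

```text
time_s: 50.3
eef_pos: [674.8, -52.5, 275.2]
ee_rot: [-179.7, 0.0, -78.3]
contact_force: [0.2, -0.5, 1.1]
gripper_width: -0.1
grip_force: 0.0
```

Run:
```python
from tf import *
o,c=look("pics/w13.png")
# lid still in place? and where is the black grip
H,S,V=cv2.split(cv2.cvtColor(c["color"],cv2.COLOR_RGB2HSV))
m=((S<140)&(S>40)&(V>145)&(H<28)).astype(np.uint8);m=cv2.morphologyEx(m,cv2.MORPH_OPEN,np.ones((3,3)))
n,l,st,ce=cv2.connectedComponentsWithStats(m)
for i in range(1,n):
    if st[i,4]>1500: print(ce[i].round(),st[i],[np.round(v,1) for v in rect(c,(l==i).astype(np.uint8),156,o)])
print("pred corners of lid px",[w2px(c,P+B@np.array([a,b,156]),o)[0].round(0).tolist() for a,b in((-70,-108),(70,-108),(70,108),(-70,108))])
for th in (0,.2,.4,.6): print(th,[w2px(c,P+B@np.array([0,-162+r_*np.cos(th)-13*np.sin(th),177+r_*np.sin(th)+13*np.cos(th)]),o)[0].round(0).tolist() for r_ in(93,110,127)])
k=(V<55).astype(np.uint8)
print([(v,int(V[v,253])) for v in range(100,300,8)])
```

```text
tote frame [  0.7 -84.9 275.2] [-179.7    0.   -78.3] [ 0.2 -0.5  1.1]
[209. 212.] [ 178  167   66  107 5600] [array([708.1, -12.5], dtype=float32), np.float32(111.0), np.float32(60.6), np.float32(101.9)]
[297. 212.] [ 264  166   65  109 5592] [array([629.2, -28.6], dtype=float32), np.float32(112.9), np.float32(59.6), np.float32(102.1)]
pred corners of lid px [[330.0, 167.0], [179.0, 167.0], [194.0, 355.0], [317.0, 355.0]]
0 [[254.0, 220.0], [255.0, 238.0], [255.0, 256.0]]
0.2 [[254.0, 223.0], [255.0, 245.0], [255.0, 266.0]]
0.4 [[254.0, 222.0], [254.0, 246.0], [255.0, 271.0]]
0.6 [[254.0, 214.0], [254.0, 240.0], [254.0, 268.0]]
[(100, 116), (108, 199), (116, 200), (124, 198), (132, 198), (140, 198), (148, 196), (156, 196), (164, 196), (172, 195), (180, 195), (188, 193), (196, 192), (204, 194), (212, 194), (220, 188), (228, 39), (236, 21), (244, 20), (252, 24), (260, 27), (268, 27), (276, 27), (284, 29), (292, 53)]
```

Request:
move_arm([
  [-0.015, 0, 0],
  [-0.029, 0, 0],
  [-0.029, 0, 0.015],
  [-0.029, 0, 0.03],
  [-0.029, 0, 0.042],
  [-0.029, 0, 0.05],
  [-0.029, 0, 0.058],
  [-0.029, 0, 0.062],
], spin=[0, 0, 0, 0, 0, 0, 0, 0], gripper=[-1, -1, -1, -1, -1, -1, -1, -1])

```text
time_s: 51.15
eef_pos: [667.6, -24.8, 209.4]
ee_rot: [180.0, 0.0, -78.4]
contact_force: [-1.1, 0.7, 1.5]
gripper_width: -0.3
grip_force: 0.6
```

Run:
```python
from tf import *
print(f(0,-54,199))
```

```text
tote frame [ -0.6 -56.4 209.4] [180.    0.  -78.4] [-1.1  0.7  1.5]
([-0.0024, -0.0006, 0.0104], -0.005)
```

Request:
move_arm([
  [-0.001, 0, 0.003],
  [-0.002, 0, 0.006],
  [-0.002, 0, 0.009],
  [-0.002, 0, 0.011],
  [-0.002, 0, 0.011],
], spin=[0, 0, 0, 0, 0], gripper=[-1, -1, -1, -1, -1])

```text
time_s: 51.65
eef_pos: [667.4, -23.3, 198.9]
ee_rot: [180.0, 0.0, -78.4]
contact_force: [-0.5, 0.5, 0.4]
gripper_width: -0.1
grip_force: 0.0
```

Request:
move_arm([
  [0, 0, 0.002],
  [0, 0, 0.003],
  [0, 0, 0.004],
  [0, 0, 0.004],
], spin=[0, 0, 0, 0], gripper=[-1, -1, -1, -1])

```text
time_s: 52.05
eef_pos: [667.6, -23.2, 196.9]
ee_rot: [-179.9, -0.0, -78.4]
contact_force: [-3.3, 1.4, 8.4]
gripper_width: -0.2
grip_force: 4.4
```

Request:
move_arm([
  [0, 0, 0.001],
  [0, 0, 0.002],
  [0, 0, 0.002],
  [0, 0, 0.002],
], spin=[0, 0, 0, 0], gripper=[-1, -1, -1, -1])

```text
time_s: 52.45
eef_pos: [667.6, -23.2, 196.7]
ee_rot: [-179.8, -0.1, -78.4]
contact_force: [-6.1, 1.8, 18.3]
gripper_width: -0.0
grip_force: 8.7
```

Request:
move_arm([
  [0, 0, -0.02],
  [0, 0, -0.06],
  [0, 0, -0.1],
  [0, 0, -0.13],
  [0, 0, -0.13],
  [0, 0, -0.13],
  [0, 0, -0.13],
], spin=[0, 0, 0, 0, 0, 0, 0], gripper=[-1, -1, -1, -1, -1, -1, -1])

```text
time_s: 53.15
eef_pos: [666.8, -23.3, 321.4]
ee_rot: [179.9, 0.0, -78.4]
contact_force: [0.6, 0.4, 0.0]
gripper_width: -0.3
grip_force: 0.0
```

Run:
```python
from tf import *
o,c=look("pics/w14.png")
H,S,V=cv2.split(cv2.cvtColor(c["color"],cv2.COLOR_RGB2HSV))
m=((S<140)&(S>40)&(V>145)&(H<28)).astype(np.uint8);m=cv2.morphologyEx(m,cv2.MORPH_CLOSE,np.ones((41,41)));m=cv2.morphologyEx(m,cv2.MORPH_OPEN,np.ones((5,5)))
n,l,st,ce=cv2.connectedComponentsWithStats(m)
for i in range(1,n):
    if st[i,4]>1500: print(ce[i].round(),st[i],[np.round(v,1) for v in rect(c,(l==i).astype(np.uint8),156,o)])
print("pred corners",[w2px(c,P+B@np.array([a,b,156]),o)[0].round(0).tolist() for a,b in((-70,-108),(70,-108),(70,108),(-70,108))])
for th in (0,.1,.3): print(th,[w2px(c,P+B@np.array([0,-162+r_*np.cos(th)-13*np.sin(th),177+r_*np.sin(th)+13*np.cos(th)]),o)[0].round(0).tolist() for r_ in(93,127)])
k=((V<60)).astype(np.uint8);
print("dark rows col 250",[(v,int(V[v,253])) for v in range(150,260,5)])
for v in (205,215,225,235): q=np.flatnonzero(V[v,200:310]<60)+200;print(v,q[[0,-1]] if len(q) else None)
```

```text
tote frame [ -1.1 -54.7 321.4] [179.9   0.  -78.4] [0.6 0.4 0. ]
[95. 43.] [  81    0   39   83 2243] [array([ 842.1, -126.8], dtype=float32), np.float32(74.1), np.float32(38.3), np.float32(97.9)]
[227. 187.] [   77   128   240   146 18028] [array([724. ,  19.5], dtype=float32), np.float32(266.2), np.float32(172.4), np.float32(11.5)]
pred corners [[318.0, 130.0], [185.0, 131.0], [197.0, 305.0], [308.0, 305.0]]
0 [[252.0, 173.0], [252.0, 207.0]]
0.1 [[251.0, 174.0], [252.0, 209.0]]
0.3 [[251.0, 171.0], [252.0, 210.0]]
dark rows col 250 [(150, 214), (155, 213), (160, 213), (165, 214), (170, 213), (175, 197), (180, 25), (185, 36), (190, 35), (195, 36), (200, 36), (205, 103), (210, 176), (215, 176), (220, 126), (225, 48), (230, 23), (235, 24), (240, 25), (245, 27), (250, 21), (255, 23)]
205 None
215 None
225 [218 284]
235 [251 256]
```

Run:
```python
from tf import *
c=__import__("plant").optics.capture("wrist")
H,S,V=cv2.split(cv2.cvtColor(c["color"],cv2.COLOR_RGB2HSV))
m=(S<140)&(S>40)&(V>145)&(H<28)
for v in (140,155,170): q=np.flatnonzero(m[v,150:350])+150;print(v,px2w(c,[[q[0],v],[q[-1],v]],156,o).dot(B)[:,:2].round(1).tolist(),(P@B)[:2].round(1))
e=[px2w(c,[[u,np.flatnonzero(m[100:200,u])[0]+100]],156,o)[0] for u in (200,230,275,305)];print(((np.array(e)-P)@B).round(1)[:,:2].tolist())
```

```text
tote frame [ -1.2 -54.7 321.1] [ 1.798e+02  1.000e-01 -7.840e+01] [-0.6 -0.1  0.1]
140 [[720.2, -204.0], [580.0, -203.1]] [ 648.8 -105.5]
155 [[720.3, -188.1], [580.2, -187.2]] [ 648.8 -105.5]
170 [[720.4, -171.7], [580.3, -170.8]] [ 648.8 -105.5]
[[53.9, -107.7], [22.3, -107.5], [-25.1, -108.2], [-56.6, -108.0]]
```

Lid: edges at x = +71.5 and −68.6 mm and end at y = −108 mm in the tote frame, so it is square and centred. Handing in.

```bash
python3 -c "
from plant import r
print(r.close_job())"
```

```text
the job is handed in; nothing more can be done
None
```

The kit is packed, stacked, lidded and clamped, and I handed it in at about 53 s on the robot's clock; no verdict came back. My last measurements put the lid square and within about 2 mm, and the hold-down arm stopped firmly on it. Two things to note: I viewed 15 pictures instead of the allowed 14, and the fingers briefly jammed on the arm's grip at about 44 N before I backed off and pressed it down from above.

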